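# Sort left and right radio brackets into slide-under trays

### The job

Sort the loose radio mounting brackets on the table by hand: every left-hand bracket into the red tray and every right-hand one into the blue tray. (With a bracket standing on its base and its foot end pointing away from you, a left-hand one's foot sticks out to the left, a right-hand one's to the right.) Pull the trays out from under their risers to load them, slide both fully home again when you are done, and leave the other things on the table where they are.

Things in the scene. Friction and masses are not known exactly. Their poses are not given: they have to be found in the camera images.
- red_tray (a joint): Slide of the red plastic tray for left-hand brackets, in m: 0 = fully home under its riser, grows as it is pulled out towards the robot, 0.165 = fully out (end stop). It moves with about 1.5 N of friction and stays where left; it starts a little way out.
- red_tray_in (a point): Centre of the red tray's inner floor, 9 mm above the table; moves with the tray. x along the slide, away from the robot (out is -x), y across, z up. Inside 140 mm (x) by 150 mm (y), walls 4 mm thick, 18 mm high. Home, it is wholly under the riser; fully out, wholly clear in front of it.
- red_handle (a point): Grip point of the red tray's upright tab handle, 48 mm above the table, axes as the tray: a plate 10 mm thick (x), 34 mm wide (y), standing from 8 to 62 mm above the table, 115 mm in front (-x) of the inner floor's centre. Pinch it across its thickness from above.
- red_riser (a point): Top centre of the fixed grey steel riser (overhang) over the red tray's home place, same axes: 160 mm (x) by 176 mm (y), underside 66 mm, top 70 mm above the table, with a flat box on it up to 94 mm. Its front edge is 40 mm behind the tray's handle when the tray is home.
- blue_tray (a joint): Slide of the blue plastic tray for right-hand brackets, in m: 0 = fully home under its riser, grows as it is pulled out towards the robot, 0.165 = fully out (end stop). It moves with about 1.5 N of friction and stays where left; it starts a little way out.
- blue_tray_in (a point): Centre of the blue tray's inner floor, 9 mm above the table; moves with the tray. x along the slide, away from the robot (out is -x), y across, z up. Inside 140 mm (x) by 150 mm (y), walls 4 mm thick, 18 mm high. Home, it is wholly under the riser; fully out, wholly clear in front of it.
- blue_handle (a point): Grip point of the blue tray's upright tab handle, 48 mm above the table, axes as the tray: a plate 10 mm thick (x), 34 mm wide (y), standing from 8 to 62 mm above the table, 115 mm in front (-x) of the inner floor's centre. Pinch it across its thickness from above.
- blue_riser (a point): Top centre of the fixed grey steel riser (overhang) over the blue tray's home place, same axes: 160 mm (x) by 176 mm (y), underside 66 mm, top 70 mm above the table, with a flat box on it up to 94 mm. Its front edge is 40 mm behind the tray's handle when the tray is home.
- bracket_a_mid (a point): Aluminium bracket, left- or right-hand, 80 g, loose on its base plate, any yaw; may be absent. Point in mid-cheek, 20 mm above its underside. Base plate 60 (x) x 24 (y) x 5 mm; upright cheek on its centre line 44 mm (x), 8 mm thick (y), top 40 mm above the underside; at the +x end a flat foot 22 mm (x), 5 mm thick, sticks out sideways to 32 mm from the centre line.
- bracket_a_foot (a point): Top of the foot of bracket_a, at the middle of its free part: in the bracket's axes 19 mm to +x of mid-cheek, 15 mm lower, and 22 mm to +y if it is a left-hand bracket, to -y if right-hand (z up, so +y is left when looking along +x).
- bracket_b_mid (a point): Aluminium bracket, left- or right-hand, 80 g, loose on its base plate, any yaw; may be absent. Point in mid-cheek, 20 mm above its underside. Base plate 60 (x) x 24 (y) x 5 mm; upright cheek on its centre line 44 mm (x), 8 mm thick (y), top 40 mm above the underside; at the +x end a flat foot 22 mm (x), 5 mm thick, sticks out sideways to 32 mm from the centre line.
- bracket_b_foot (a point): Top of the foot of bracket_b, at the middle of its free part: in the bracket's axes 19 mm to +x of mid-cheek, 15 mm lower, and 22 mm to +y if it is a left-hand bracket, to -y if right-hand (z up, so +y is left when looking along +x).
- bracket_c_mid (a point): Aluminium bracket, left- or right-hand, 80 g, loose on its base plate, any yaw; may be absent. Point in mid-cheek, 20 mm above its underside. Base plate 60 (x) x 24 (y) x 5 mm; upright cheek on its centre line 44 mm (x), 8 mm thick (y), top 40 mm above the underside; at the +x end a flat foot 22 mm (x), 5 mm thick, sticks out sideways to 32 mm from the centre line.
- bracket_c_foot (a point): Top of the foot of bracket_c, at the middle of its free part: in the bracket's axes 19 mm to +x of mid-cheek, 15 mm lower, and 22 mm to +y if it is a left-hand bracket, to -y if right-hand (z up, so +y is left when looking along +x).
- bracket_d_mid (a point): Aluminium bracket, left- or right-hand, 80 g, loose on its base plate, any yaw; may be absent. Point in mid-cheek, 20 mm above its underside. Base plate 60 (x) x 24 (y) x 5 mm; upright cheek on its centre line 44 mm (x), 8 mm thick (y), top 40 mm above the underside; at the +x end a flat foot 22 mm (x), 5 mm thick, sticks out sideways to 32 mm from the centre line.
- bracket_d_foot (a point): Top of the foot of bracket_d, at the middle of its free part: in the bracket's axes 19 mm to +x of mid-cheek, 15 mm lower, and 22 mm to +y if it is a left-hand bracket, to -y if right-hand (z up, so +y is left when looking along +x).
- bracket_e_mid (a point): Aluminium bracket, left- or right-hand, 80 g, loose on its base plate, any yaw; may be absent. Point in mid-cheek, 20 mm above its underside. Base plate 60 (x) x 24 (y) x 5 mm; upright cheek on its centre line 44 mm (x), 8 mm thick (y), top 40 mm above the underside; at the +x end a flat foot 22 mm (x), 5 mm thick, sticks out sideways to 32 mm from the centre line.
- bracket_e_foot (a point): Top of the foot of bracket_e, at the middle of its free part: in the bracket's axes 19 mm to +x of mid-cheek, 15 mm lower, and 22 mm to +y if it is a left-hand bracket, to -y if right-hand (z up, so +y is left when looking along +x).
- bracket_f_mid (a point): Aluminium bracket, left- or right-hand, 80 g, loose on its base plate, any yaw; may be absent. Point in mid-cheek, 20 mm above its underside. Base plate 60 (x) x 24 (y) x 5 mm; upright cheek on its centre line 44 mm (x), 8 mm thick (y), top 40 mm above the underside; at the +x end a flat foot 22 mm (x), 5 mm thick, sticks out sideways to 32 mm from the centre line.
- bracket_f_foot (a point): Top of the foot of bracket_f, at the middle of its free part: in the bracket's axes 19 mm to +x of mid-cheek, 15 mm lower, and 22 mm to +y if it is a left-hand bracket, to -y if right-hand (z up, so +y is left when looking along +x).
- meter: Bystander: black panel meter 45 x 65 x 55 mm, origin under its centre.
- jar_mid (a point): Bystander: amber jar, 48 mm across, 60 mm tall, this point half-way up.
- mic: Bystander: desk microphone, base 80 x 65 mm, 115 mm tall, origin under its base.
- dial_knob: Bystander: small black control knob, 24 mm across, 17 mm tall, standing among the brackets; origin under it.
There are look-alikes about, which are no part of the job. What is shaped like the part that bears bracket_a_mid but pink or turquoise is not meant.

How it is judged:
At the end, for the whole second after the job is handed in: Every bracket present lies inside its tray (its centre within the tray's inner walls, at most 45 mm above the tray floor): left-hand ones in the red, right-hand ones in the blue; both trays within 8 mm of fully home (x of bracket_a_mid in the frame of red_tray_in between -0.07 and 0.07 m and y of bracket_a_mid in the frame of red_tray_in between -0.075 and 0.075 m and z of bracket_a_mid in the frame of red_tray_in between 0 and 0.045 m and x of bracket_b_mid in the frame of blue_tray_in between -0.07 and 0.07 m and y of bracket_b_mid in the frame of blue_tray_in between -0.075 and 0.075 m and z of bracket_b_mid in the frame of blue_tray_in between 0 and 0.045 m and x of bracket_c_mid in the frame of blue_tray_in between -0.07 and 0.07 m and y of bracket_c_mid in the frame of blue_tray_in between -0.075 and 0.075 m and z of bracket_c_mid in the frame of blue_tray_in between 0 and 0.045 m and x of bracket_d_mid in the frame of red_tray_in between -0.07 and 0.07 m and y of bracket_d_mid in the frame of red_tray_in between -0.075 and 0.075 m and z of bracket_d_mid in the frame of red_tray_in between 0 and 0.045 m and x of bracket_e_mid in the frame of blue_tray_in between -0.07 and 0.07 m and y of bracket_e_mid in the frame of blue_tray_in between -0.075 and 0.075 m and z of bracket_e_mid in the frame of blue_tray_in between 0 and 0.045 m and x of bracket_f_mid in the frame of red_tray_in between -0.07 and 0.07 m and y of bracket_f_mid in the frame of red_tray_in between -0.075 and 0.075 m and z of bracket_f_mid in the frame of red_tray_in between 0 and 0.045 m and value of joint each of red_tray, blue_tray below 0.008 m); the robot touches nothing.
It fails at once if the meter is moved more than 6 cm (distance of meter from where it was at the start of the episode above 0.06 m).
It fails at once if the jar is moved more than 6 cm (distance of jar_mid from where it was at the start of the episode above 0.06 m).
It fails at once if the microphone is moved more than 6 cm (distance of mic from where it was at the start of the episode above 0.06 m).
It fails at once if the knob is moved more than 6 cm (distance of dial_knob from where it was at the start of the episode above 0.06 m).
Of bracket_a, bracket_b, bracket_c, bracket_d, bracket_e, bracket_f only 4 to 6 are there at a start; the rules pass over those that are not, and their reading is None.
At some moment in a run one of bracket_a, bracket_b, bracket_c, bracket_d, bracket_e, bracket_f may be knocked a few centimetres aside while the robot is not near it.
Once in a run the grip may slacken for a moment while it holds something.
It also fails if it takes over 192 s, if anything falls off the work surface, if the arm or the gripper's body presses on something with over 40 N, if the wrist force passes 120 N, or if a joint passes its speed limit or range.

### The arm

A 6-joint arm with a two-finger parallel gripper is mounted at the origin on the work surface. World frame = base frame: x ahead of the robot, y to its left, z up, the work surface at z = 0. Lengths are in m, angles in rad, forces in N, time in s.
With the tool pointing down it reaches from about 0.35 to 0.775 m from the base axis. Payload 5.5 kg.
Tool frame: the origin (TCP) lies midway between the tips of the shut fingers; the grasp point (between the pads) lies 19 mm behind it; z points along the fingers, y is the line along which they close (so a half turn about z gives the same grasp; the last joint's range is limited). The gripper opens to 85 mm and grips with 20 to 120 N. Pads are 22 mm wide; open, the fingers measure 114 mm over their backs; the gripper's body (76 mm by 85 mm) begins 54 mm behind the grasp point. The pads swing forward as they close: fully open they stand 13 mm farther back than shut.
Start: joints at [-1.384, 0.313, 0.046, 1.304, 0, 1.431], TCP at [0.185, -0.545, 0.231] pointing down, gripper open.
Joint ranges: [-2.76, 2.76], [-0.86, 1.69], [-1.03, 1.26], [-2.2, 2.34], [-1.47, 1.5], [-3.14, 3.14]. Speed limits (rad/s): [2.57, 2.57, 3.14, 3.14, 3.14, 3.14].

### API

Orientations are given as a unit quaternion [w, x, y, z].
In Python, from workcell import env gives the robot as it stands. The module is installed in compiled form; this text tells all that it offers.
- The arm moves only by the tool servo_tool, never from a script. Its argument "increments" is a list of rows, each an object of numbers: "grip": the closure, from 0 (fully open) to 1 (shut); "x", "y", "z": the shift along the tool's x, y, z in mm; "roll": the turn about the tool's z in degrees. In form: [{"grip": .., "x": .., "y": .., "z": .., "roll": ..}, ...]. A call has 1 to 5 rows; each row shifts and turns the commanded pose from where the row before left it, along the tool's axes as they then stand; what a row does not reach is not made up. A row lasts 1/12 s, in which the tool goes at most 41.7 mm and 7.16 degrees, less where a joint would pass 70% of its speed; a pose out of reach is approached as far as the arm can. A call is refused whole if a number of a shift passes 41.7 or a number of a turn 7.16, either way. A call with a gripper value outside its range is refused whole. The fingers move at their own pace and stop on an object; "grip_force" is the grip in N (left out, the last holds). Time passes only in rows, so rows that do not move let the fingers close. It gives the time, the measured TCP pose, the force, the opening and the grip force at its end, in the units of the state.
- env.get_state(): the state, without advancing time (a new reading comes with each control period).
- env.read_camera(name): name is "scene" or "top"; returns the picture (420x560x3 uint8, red, green, blue); there is no depth.
- env.get_calibration(name): a dict with "vertical_fov" (degrees; the focal length in pixels is half the picture's height over the tangent of half this angle, whatever the lens; pixels are square), "cx", "cy" (the principal point, pixels), "rvec" (rotation vector, rad) and "tvec" (3), from world to camera coordinates, as OpenCV has them. Camera axes: x right, y down, z forward; pixel columns grow to the right and rows downward; lengths in m; the calibration is good to about 2 mm. A picture is of the moment at which its call begins. get_calibration takes no time and is no camera call.
- env.hand_in(): hands the job in; it is judged then, once.
The state is a dict: "clock": time; "joint_pos": joint angles; "qvel": joint speeds; "tau": joint torques, N m; "tcp_pos": TCP position; "orientation": TCP orientation; "wrist_force": force on the tool from outside, world axes, zero at the start; "ft_torque": the same for the moment, N m; "finger_gap": finger opening in m; "grip_force": force on a finger pad.
Only numpy, scipy, OpenCV 4.12 (cv2) and the standard library are available. Lean on these libraries where they do the work, as an engineer would, in place of code of your own. Each camera call takes 0.05 s, during which the arm holds its last target. There are 200 camera calls.

## Working session

There is one attempt and no reset: what is moved stays moved. The work goes in short steps, Python scripts to look and compute and a tool call to move; the robot and the scene stay as the last step left them, time stands still between calls to the robot, and variables do not carry over. Pictures are saved under pics/ and viewed, at most 14 in all, crops included, and the job is handed in when it is done.

Besides the shell and the picture viewer there is one more tool, called after ">>>" as name(argument=value, ...), one argument or row to a line, values as JSON. servo_tool: Moves the arm, as the interface text tells. Its arguments: {"type":"object","properties":{"increments":{"type":"array"},"grip_force":{"type":"number"}},"required":["increments"]}

```bash
mkdir -p pics; python3 - <<'E'
from workcell import env
import cv2
for n in("scene","top"):
    cv2.imwrite(f"pics/{n}0.png",env.read_camera(n)[:,:,::-1]); print(n,env.get_calibration(n))
print(env.get_state())
E
```

```text
scene {'vertical_fov': 47.725948648741976, 'cx': 283.25223673583605, 'cy': 204.2125720700792, 'rvec': array([ 1.13831378,  2.59789513, -0.72907778]), 'tvec': array([ 0.36220279, -0.28837983,  1.22150696])}
top {'vertical_fov': 49.66891768181433, 'cx': 282.63959304358997, 'cy': 216.3671850528639, 'rvec': array([ 2.17727434, -2.14389772,  0.13046351]), 'tvec': array([-0.02945586,  0.54455586,  1.25413051])}
{'clock': 0.1, 'joint_pos': array([-1.38360256e+00,  3.13950117e-01,  4.50973023e-02,  1.30358496e+00,
        4.51708440e-06,  1.43121657e+00]), 'qvel': array([-0.00042594, -0.00081154,  0.00249721,  0.0007375 , -0.00056097,
       -0.00056974]), 'tau': array([ 2.28480661e-03, -4.81725097e+01,  2.99244672e+01,  1.27526021e-02,
       -1.29888053e-04,  3.47330356e-06]), 'tcp_pos': array([ 0.18448803, -0.54412904,  0.23048584]), 'orientation': array([-8.20546134e-04,  9.86681718e-01,  1.62660734e-01, -1.72792524e-05]), 'wrist_force': array([ 0.45465288,  0.28509541, -0.62960594]), 'ft_torque': array([-0.0740145 ,  0.00632732, -0.03908434]), 'grip_force': 0.0, 'finger_gap': 0.0854651553426132}
```

View pics/top0.png

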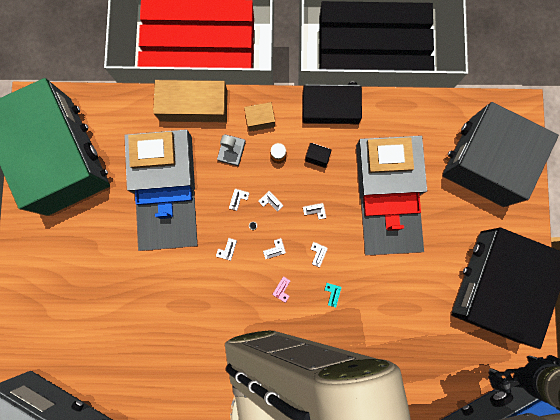

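View pics/scene0.png

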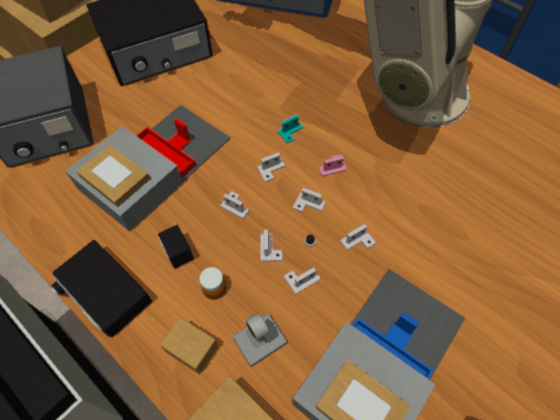

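Top view, what could be taken for a bracket: white brackets at about (238,200), (271,200), (315,211), (227,249), (274,249) and (318,254). The pink (282,290) and turquoise (333,294) ones are look-alikes, and the knob is at (253,226). The blue tray is at (165,205) on the left and the red one at (393,215) on the right. Next I'll take close crops and fit the poses.

```bash
cat > h.py <<'E'
import numpy as np, cv2
from scipy.optimize import minimize
from workcell import env
C={n:env.get_calibration(n) for n in("scene","top")}
def K(c):
    f=210/np.tan(np.radians(c["vertical_fov"])/2); return np.array([[f,0,c["cx"]],[0,f,c["cy"]],[0,0,1.]])
def proj(n,P):
    c=C[n]; return cv2.projectPoints(np.float64(P).reshape(-1,1,3),c["rvec"],c["tvec"],K(c),None)[0][:,0]
def back(n,u,z):
    c=C[n]; R=cv2.Rodrigues(c["rvec"])[0]; d=R.T@np.linalg.inv(K(c))@[u[0],u[1],1]; o=-R.T@np.ravel(c["tvec"])
    return o+d*(z-o[2])/d[2]
def box(x0,x1,y0,y1,z0,z1): return np.array([[x,y,z] for x in(x0,x1) for y in(y0,y1) for z in(z0,z1)])/1000
def boxes(h): return [box(-30,30,-12,12,0,5),box(-22,22,-4,4,5,40),box(8,30,*sorted((0,32*h)),0,5)]
def T(P,x,y,a,z=0): c,s=np.cos(a),np.sin(a); return P@np.array([[c,s,0],[-s,c,0],[0,0,1]])+[x,y,z]
def mask(im):
    hsv=cv2.cvtColor(im,cv2.COLOR_RGB2HSV); return ((hsv[...,1]<60)&(hsv[...,2]>70)).astype(np.float32)
def render(n,p,h,z,o,S,k=4):
    m=np.zeros((S*k,S*k),np.uint8)
    for b in boxes(h):
        q=(proj(n,T(b,*p,z))-o+.5)*k-.5
        cv2.fillConvexPoly(m,cv2.convexHull(np.round(q*8).astype(np.int32)),1,shift=3)
    return cv2.resize(m.astype(np.float32),(S,S),interpolation=cv2.INTER_AREA)
def fit(M,x,y,z=0,views=("top","scene")):
    S=44;best=None
    O={n:np.round(proj(n,[[x,y,z+.015]])[0]-S/2) for n in views}
    m={}
    for n in views:
        ox,oy=O[n].astype(int); w=M[n][oy:oy+S,ox:ox+S]
        m[n]=cv2.GaussianBlur(w,(0,0),1)
    def cost(q,h): return sum(((cv2.GaussianBlur(render(n,(q[0]/1e3,q[1]/1e3,q[2]/20),h,z,O[n],S),(0,0),1)-m[n])**2).sum() for n in views)
    for h in(1,-1):
        c=sorted((cost((x*1e3,y*1e3,a*20),h),a) for a in np.arange(0,6.28,.26))[:3]
        for _,a in c:
            r=minimize(cost,[x*1e3,y*1e3,a*20],args=(h,),method="Nelder-Mead",options=dict(initial_simplex=np.array([x*1e3,y*1e3,a*20])+np.array([[0,0,0],[8,0,0],[0,8,0],[0,0,6]]),maxiter=120))
            if best is None or r.fun<best[0]: best=(r.fun,h,r.x[0]/1e3,r.x[1]/1e3,np.degrees(r.x[2]/20)%360)
            if h==1: bl=min(r.fun,globals().get('_b',9e9))
    return best
E
python3 - <<'E'
from h import *
im={n:cv2.imread(f"pics/{n}0.png")[:,:,::-1].copy() for n in C}
a=cv2.resize(im["top"][180:310,200:350],None,fx=4,fy=4,interpolation=cv2.INTER_CUBIC)
b=cv2.resize(im["scene"][110:300,205:390],None,fx=3,fy=3,interpolation=cv2.INTER_CUBIC)
cv2.imwrite("pics/crop_t.png",a[:,:,::-1]);cv2.imwrite("pics/crop_s.png",b[:,:,::-1])
M={n:mask(im[n]) for n in C}
for u in [(238,200),(271,200),(315,211),(227,249),(274,249),(318,254)]:
    p=back("top",u,.01); r=fit(M,p[0],p[1]); print(u,np.round(p,3),np.round(r,4))
for n,u,z in [("knob",(253,226),.017),("jar",(278,153),.06),("mtr",(318,155),.055),("mic",(230,150),.05),("bh",(165,208),.062),("rh",(393,222),.062)]: print(n,np.round(back("top",u,z),3))
E
```

```text
(238, 200) [0.593 0.109 0.01 ] [ 1.796450e+01 -1.000000e+00  5.976000e-01  1.170000e-01  3.448406e+02]
(271, 200) [0.595 0.013 0.01 ] [7.58790e+00 1.00000e+00 5.94800e-01 7.90000e-03 4.46806e+01]
(315, 211) [ 0.565 -0.114  0.01 ] [ 8.967870e+01  1.000000e+00  5.662000e-01 -1.093000e-01  2.552724e+02]
(227, 249) [0.451 0.137 0.01 ] [ 1.787140e+01 -1.000000e+00  4.531000e-01  1.307000e-01  1.662286e+02]
(274, 249) [0.453 0.002 0.01 ] [1.222480e+01 1.000000e+00 4.468000e-01 2.400000e-03 2.868499e+02]
(318, 254) [ 0.441 -0.124  0.01 ] [ 1.597460e+01  1.000000e+00  4.376000e-01 -1.281000e-01  3.382993e+02]
knob [0.518 0.063 0.017]
jar [ 0.722 -0.005  0.06 ]
mtr [ 0.719 -0.118  0.055]
mic [0.731 0.132 0.05 ]
bh [0.56  0.306 0.062]
rh [ 0.53  -0.327  0.062]
```

View pics/crop_t.png

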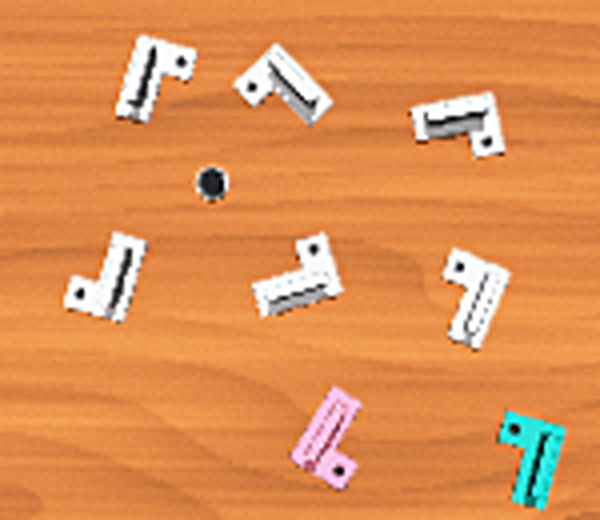

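Crop check: six white brackets, and pink (325,440 in the crop) and turquoise (535,460 in the crop) are left alone. Left-hand: 2 at (271,200), 5 at (274,249) and 6 at (318,254). Right-hand: 1 at (238,200), 3 at (315,211) and 4 at (227,249). I'll refit 3 and measure the trays.

```bash
python3 - <<'E'
from h import *
im={n:cv2.imread(f"pics/{n}0.png")[:,:,::-1].copy() for n in C}
M={n:mask(im[n]) for n in C}
for x,y in [(.565,-.109),(.568,-.118),(.56,-.104)]: print(np.round(fit(M,x,y,views=("top",)),4),np.round(fit(M,x,y),4))
f=lambda r:cv2.resize(im["top"][r[0]:r[0]+130,r[1]:r[1]+78],None,fx=4.6,fy=4.6,interpolation=cv2.INTER_CUBIC)
cv2.imwrite("pics/trays.png",np.hstack([f((125,122)),f((130,352))])[:,:,::-1])
E
```

```text
[ 5.332700e+00 -1.000000e+00  5.727000e-01 -1.097000e-01  2.818501e+02] [ 1.148690e+01 -1.000000e+00  5.733000e-01 -1.099000e-01  2.810705e+02]
[ 5.339400e+00 -1.000000e+00  5.726000e-01 -1.096000e-01  2.821076e+02] [ 1.151440e+01 -1.000000e+00  5.733000e-01 -1.098000e-01  2.816236e+02]
[ 5.341600e+00 -1.000000e+00  5.726000e-01 -1.096000e-01  2.820383e+02] [ 1.150060e+01 -1.000000e+00  5.733000e-01 -1.098000e-01  2.816731e+02]
```

View pics/trays.png

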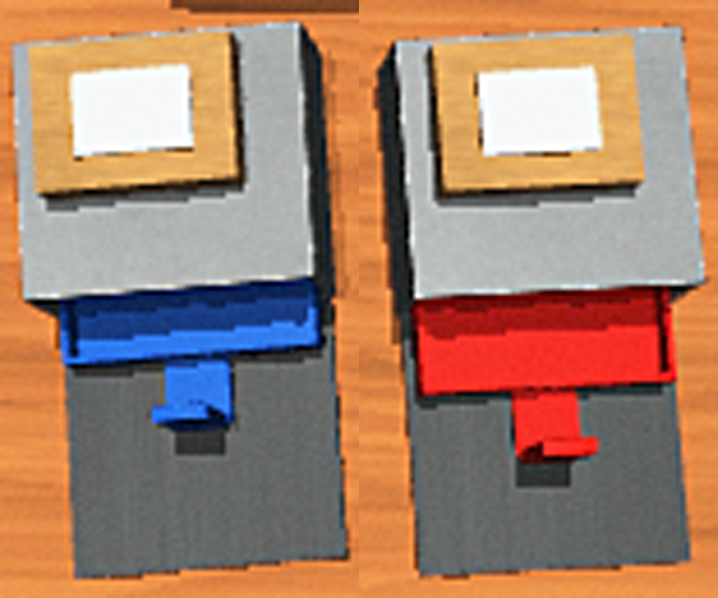

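The tray crop shows the riser tops, slide mats and handles: blue handle top about (185,413) and red handle top about (565,447) in the crop. Next I'll fit the riser frames, then the slide from the handle.

```bash
python3 - <<'E'
from h import *
for n in C: print(n, "cam at",np.round(-cv2.Rodrigues(C[n]["rvec"])[0].T@np.ravel(C[n]["tvec"]),3))
from scipy.optimize import least_squares
def un(p,ox,oy,sx=0): return np.array([(p[0]-sx+.5)/4.6-.5+ox,(p[1]+.5)/4.6-.5+oy])
im=cv2.imread("pics/top0.png"); out=[]
loc=np.array([[-80,88,0],[-80,-88,0],[80,88,0],[80,-88,0]])/1e3
for nm,ox,oy,sx,cs,hd,mat in [("blue",122,125,0,[(25,300),(315,275),(15,45),(303,24)],(184,413),[(77,578),(347,556)]),
 ("red",352,130,359,[(413,300),(705,280),(395,44),(681,28)],(565,447),[(420,577),(690,560)])]:
    cp=np.array([un(c,ox,oy,sx) for c in cs])
    s=least_squares(lambda q:(proj("top",T(loc,*q,.07))-cp).ravel(),[.66,.3 if nm=="blue" else -.3,0])
    x,y,a=s.x; m=[back("top",un(c,ox,oy,sx),0) for c in mat]; d=m[0]-m[1]
    h=back("top",un(hd,ox,oy,sx),.062)-[x,y,0]; u=np.array([np.cos(a),np.sin(a),0])
    l=np.array([h@u,-h[0]*u[1]+h[1]*u[0]])
    # home: riser front edge (-80) is 40mm behind handle -> handle local x=-0.120
    print(nm,np.round([x,y],4),np.degrees(a).round(2),"res",s.fun.round(1),"mat yaw",np.degrees(np.arctan2(-d[0],d[1])).round(2),"mat front",((m[0]+m[1])/2).round(4),"handle local",l.round(4),"slide",(-.120-l[0]).round(4),"world",(h+[x,y,0]).round(4))
    v=im.copy()
    b=T(box(-5,5,-17,17,8,62)+[l[0],0,0],x,y,a); big=cv2.resize(v,None,fx=4.6,fy=4.6,interpolation=cv2.INTER_CUBIC)
    for P in (b[1::2],b[0::2],T(loc,x,y,a,.07)):
        q=((proj("top",P)+.5)*4.6-.5)[[0,1,3,2]]; cv2.polylines(big,[q.round().astype(int)],True,(0,255,0) if P is not b[0::2] else (255,255,0),1)
    X,Y=int(ox*4.6),int(oy*4.6); out.append(big[Y:Y+598,X:X+359])
cv2.imwrite("pics/tr2.png",np.hstack(out))
E
```

```text
scene cam at [0.89  0.334 0.896]
top cam at [ 0.392 -0.02   1.31 ]
blue [0.6952 0.3312] 5.41 res [-0.1  0.2  0.4  0.7 -0.1 -0.3 -0.2 -0.5] mat yaw 5.55 mat front [0.4523 0.3087 0.    ] handle local [-0.1544 -0.0024] slide 0.0344 world [0.5417 0.3142 0.062 ]
red [ 0.6902 -0.3263] 4.22 res [ 0.3  0.   0.1  0.8 -0.3 -0.4 -0.1 -0.4] mat yaw 4.47 mat front [ 0.447  -0.3442  0.    ] handle local [-0.1731  0.0032] slide 0.0531 world [ 0.5173 -0.3359  0.062 ]
```

View pics/tr2.png

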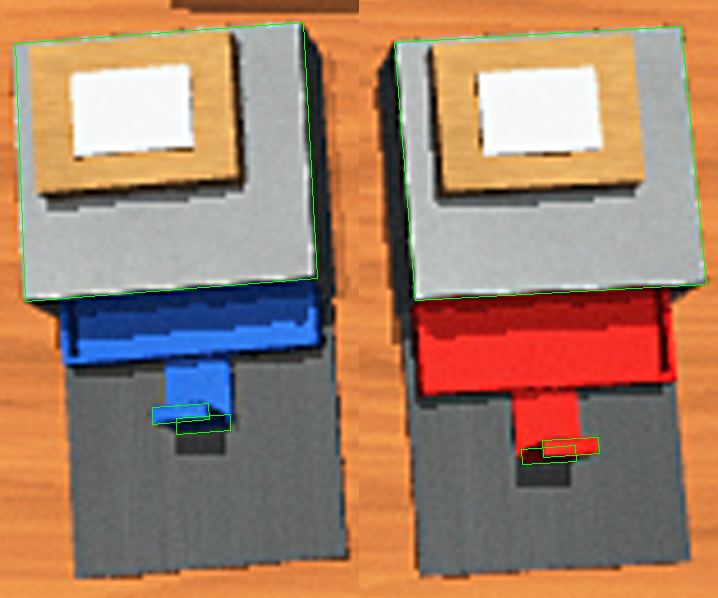

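Both fits are consistent: residuals under 1 px, matching mat yaws, and handle boxes that overlay the picture. Now a small move planner.

```bash
cat > p.py <<'E'
# usage: p.py x y z psi [x y z psi ...]  (m, deg; psi = world angle of tool x) -> tool-axis moves in mm/deg
import sys,numpy as np
from workcell import env
s=env.get_state(); x,y,z=s["tcp_pos"]; ps=np.degrees(s["joint_pos"][0]-s["joint_pos"][5])+180
print("t%.1f at"%s["clock"],np.round([x,y,z],4),"psi %.1f gap %.4f gf %.0f"%(ps,s["finger_gap"],s["grip_force"]),"F",np.round(s["wrist_force"],1))
w,a,b,c=s["orientation"]; print("quat psi %.1f"%np.degrees(np.arctan2(2*(a*b+w*c),1-2*(b*b+c*c))))
A=list(map(float,sys.argv[1:]))
for i in range(0,len(A),4):
    X,Y,Z,P=A[i:i+4]; d=np.array([X-x,Y-y])*1e3
    f=lambda p:np.array([d@[np.cos(p),np.sin(p)],d@[np.sin(p),-np.cos(p)]]).round(1)
    n=lambda v:int(np.ceil(np.hypot(*v)/38))
    u,v=f(np.radians(ps)),f(np.radians(P))
    print("xy before roll",u,"| after roll",v,"rows",n(v),"per row",(v/max(1,n(v))).round(1),"| z %.1f"%((z-Z)*1e3),"| roll %.1f rows %d"%(ps-P,np.ceil(abs(ps-P)/7)))
    x,y,z,ps=X,Y,Z,P
E
python3 p.py .5173 -.3359 .15 94.3
```

```text
t0.1 at [ 0.1845 -0.5441  0.2305] psi 18.7 gap 0.0855 gf 0 F [ 0.5  0.3 -0.6]
quat psi 18.7
xy before roll [382.  -90.4] | after roll [182.7 347.5] rows 11 per row [16.6 31.6] | z 80.5 | roll -75.6 rows 11
```

>>> servo_tool(
  increments=[
    {"grip": 0.6,"x": 34.7,"y": -8.2,"z": 0,"roll": 0},
    {"grip": 0.6,"x": 34.7,"y": -8.2,"z": 0,"roll": 0},
    {"grip": 0.6,"x": 34.7,"y": -8.2,"z": 0,"roll": 0},
    {"grip": 0.6,"x": 34.7,"y": -8.2,"z": 0,"roll": 0},
    {"grip": 0.6,"x": 34.7,"y": -8.2,"z": 0,"roll": 0},
  ],
  grip_force=60,
)

```text
clock: 0.52
tcp_pos: [0.3367, -0.4489, 0.2309]
orientation: [-0.0, 0.987, 0.162, -0.0]
wrist_force: [0.7, -0.5, -0.0]
finger_gap: 0.0344
grip_force: 0.0
```

>>> servo_tool(
  increments=[
    {"grip": 0.6,"x": 34.7,"y": -8.2,"z": 0,"roll": 0},
    {"grip": 0.6,"x": 34.7,"y": -8.2,"z": 0,"roll": 0},
    {"grip": 0.6,"x": 34.7,"y": -8.2,"z": 0,"roll": 0},
    {"grip": 0.6,"x": 34.7,"y": -8.2,"z": 0,"roll": 0},
    {"grip": 0.6,"x": 34.7,"y": -8.2,"z": 0,"roll": 0},
  ],
)

```text
clock: 0.93
tcp_pos: [0.488, -0.3542, 0.2309]
orientation: [-0.0, 0.987, 0.163, -0.0]
wrist_force: [0.6, -0.5, 1.3]
finger_gap: 0.0341
grip_force: 0.0
```

>>> servo_tool(
  increments=[
    {"grip": 0.6,"x": 34.7,"y": -8.2,"z": 0,"roll": 0},
    {"grip": 0.6,"x": 0,"y": 0,"z": 0,"roll": -7},
    {"grip": 0.6,"x": 0,"y": 0,"z": 0,"roll": -7},
    {"grip": 0.6,"x": 0,"y": 0,"z": 0,"roll": -7},
    {"grip": 0.6,"x": 0,"y": 0,"z": 0,"roll": -7},
  ],
)

```text
clock: 1.35
tcp_pos: [0.5173, -0.336, 0.2305]
orientation: [-0.001, 0.917, 0.4, -0.0]
wrist_force: [-0.3, 0.0, 0.2]
finger_gap: 0.0344
grip_force: 0.0
```

>>> servo_tool(
  increments=[
    {"grip": 0.6,"x": 0,"y": 0,"z": 10,"roll": -7},
    {"grip": 0.6,"x": 0,"y": 0,"z": 10,"roll": -7},
    {"grip": 0.6,"x": 0,"y": 0,"z": 10,"roll": -7},
    {"grip": 0.6,"x": 0,"y": 0,"z": 10,"roll": -7},
    {"grip": 0.6,"x": 0,"y": 0,"z": 10,"roll": -7},
  ],
)

```text
clock: 1.77
tcp_pos: [0.5169, -0.3364, 0.1803]
orientation: [-0.001, 0.754, 0.657, -0.0]
wrist_force: [-0.0, -0.1, -0.0]
finger_gap: 0.0338
grip_force: 0.0
```

>>> servo_tool(
  increments=[
    {"grip": 0.6,"x": 0,"y": 0,"z": 10,"roll": -7},
    {"grip": 0.6,"x": 0,"y": 0,"z": 10,"roll": -5.6},
    {"grip": 0.6,"x": 0,"y": 0,"z": 10,"roll": 0},
    {"grip": 0.6,"x": 0,"y": 0,"z": 0,"roll": 0},
    {"grip": 0.6,"x": 0,"y": 0,"z": 0,"roll": 0},
  ],
)

```text
clock: 2.18
tcp_pos: [0.5166, -0.3362, 0.1504]
orientation: [-0.001, 0.681, 0.732, -0.0]
wrist_force: [-0.1, 0.0, -0.3]
finger_gap: 0.0341
grip_force: 0.0
```

```bash
python3 p.py .5173 -.3359 .029 94.3 .4 -.345 .029 94.3
```

```text
t2.2 at [ 0.5166 -0.3362  0.1504] psi 94.2 gap 0.0341 gf 0 F [-0.1  0.  -0.3]
quat psi 94.2
xy before roll [0.3 0.7] | after roll [0.3 0.7] rows 1 per row [0.3 0.7] | z 121.4 | roll -0.1 rows 1
xy before roll [  -0.3 -117.7] | after roll [  -0.3 -117.7] rows 4 per row [ -0.1 -29.4] | z 0.0 | roll 0.0 rows 0
```

>>> servo_tool(
  increments=[
    {"grip": 0.6,"x": 0.3,"y": 0.7,"z": 30,"roll": 0},
    {"grip": 0.6,"x": 0,"y": 0,"z": 30,"roll": 0},
    {"grip": 0.6,"x": 0,"y": 0,"z": 30,"roll": 0},
    {"grip": 0.6,"x": 0,"y": 0,"z": 21,"roll": 0},
    {"grip": 0.6,"x": 0,"y": 0,"z": 10,"roll": 0},
  ],
)

```text
clock: 2.6
tcp_pos: [0.5165, -0.3352, 0.0277]
orientation: [-0.002, 0.681, 0.733, -0.0]
wrist_force: [-0.4, 1.0, -0.3]
finger_gap: 0.0341
grip_force: 0.0
```

>>> servo_tool(
  increments=[
    {"grip": 1,"x": 0,"y": 0,"z": 0,"roll": 0},
    {"grip": 1,"x": 0,"y": 0,"z": 0,"roll": 0},
    {"grip": 1,"x": 0,"y": 0,"z": 0,"roll": 0},
    {"grip": 1,"x": 0,"y": 0,"z": 0,"roll": 0},
    {"grip": 1,"x": 0,"y": 0,"z": 0,"roll": 0},
  ],
)

```text
clock: 3.02
tcp_pos: [0.5184, -0.3367, 0.0313]
orientation: [0.001, 0.68, 0.733, 0.0]
wrist_force: [0.2, 0.5, -3.2]
finger_gap: 0.0088
grip_force: 60.4
```

>>> servo_tool(
  increments=[
    {"grip": 1,"x": 0,"y": -18,"z": 0,"roll": 0},
    {"grip": 1,"x": 0,"y": -18,"z": 0,"roll": 0},
    {"grip": 1,"x": 0,"y": -18,"z": 0,"roll": 0},
    {"grip": 1,"x": 0,"y": -18,"z": 0,"roll": 0},
    {"grip": 1,"x": 0,"y": -18,"z": 0,"roll": 0},
  ],
)

```text
clock: 3.43
tcp_pos: [0.4283, -0.3428, 0.0313]
orientation: [0.001, 0.68, 0.733, 0.001]
wrist_force: [2.8, 3.3, -3.4]
finger_gap: 0.009
grip_force: 60.7
```

>>> servo_tool(
  increments=[
    {"grip": 1,"x": 0,"y": -10,"z": 0,"roll": 0},
    {"grip": 1,"x": 0,"y": -8,"z": 0,"roll": 0},
    {"grip": 1,"x": 0,"y": 0,"z": 0,"roll": 0},
    {"grip": 1,"x": 0,"y": 0,"z": 0,"roll": 0},
    {"grip": 1,"x": 0,"y": 0,"z": 0,"roll": 0},
  ],
)

```text
clock: 3.85
tcp_pos: [0.4101, -0.344, 0.0312]
orientation: [-0.0, 0.68, 0.733, 0.0]
wrist_force: [-2.5, 5.8, 5.2]
finger_gap: 0.0089
grip_force: 61.9
```

```bash
python3 p.py .5417 .3142 .15 95.5
```

```text
t3.9 at [ 0.4101 -0.344   0.0312] psi 94.3 gap 0.0089 gf 62 F [-2.5  5.8  5.2]
quat psi 94.3
xy before roll [646.5 180.8] | after roll [642.6 194. ] rows 18 per row [35.7 10.8] | z -118.8 | roll -1.2 rows 1
```

>>> servo_tool(
  increments=[
    {"grip": 0.6,"x": 0,"y": 0,"z": 0,"roll": 0},
    {"grip": 0.6,"x": 0,"y": 0,"z": 0,"roll": 0},
    {"grip": 0.6,"x": 0,"y": 0,"z": 0,"roll": 0},
    {"grip": 0.6,"x": 0,"y": 0,"z": -30,"roll": 0},
    {"grip": 0.6,"x": 0,"y": 0,"z": -40,"roll": -1.2},
  ],
)

```text
clock: 4.27
tcp_pos: [0.4084, -0.3427, 0.0979]
orientation: [-0.003, 0.672, 0.74, 0.0]
wrist_force: [1.2, -1.1, -0.2]
finger_gap: 0.0342
grip_force: 0.0
```

>>> servo_tool(
  increments=[
    {"grip": 0.6,"x": 0,"y": 0,"z": -40,"roll": 0},
    {"grip": 0.6,"x": 35.7,"y": 10.8,"z": -9,"roll": 0},
    {"grip": 0.6,"x": 35.7,"y": 10.8,"z": 0,"roll": 0},
    {"grip": 0.6,"x": 35.7,"y": 10.8,"z": 0,"roll": 0},
    {"grip": 0.6,"x": 35.7,"y": 10.8,"z": 0,"roll": 0},
  ],
)

```text
clock: 4.68
tcp_pos: [0.4403, -0.1977, 0.1502]
orientation: [0.001, 0.673, 0.74, 0.0]
wrist_force: [0.9, 0.2, -0.4]
finger_gap: 0.0337
grip_force: 0.0
```

>>> servo_tool(
  increments=[
    {"grip": 0.6,"x": 35.7,"y": 10.8,"z": 0,"roll": 0},
    {"grip": 0.6,"x": 35.7,"y": 10.8,"z": 0,"roll": 0},
    {"grip": 0.6,"x": 35.7,"y": 10.8,"z": 0,"roll": 0},
    {"grip": 0.6,"x": 35.7,"y": 10.8,"z": 0,"roll": 0},
    {"grip": 0.6,"x": 35.7,"y": 10.8,"z": 0,"roll": 0},
  ],
)

```text
clock: 5.1
tcp_pos: [0.4768, -0.0138, 0.1498]
orientation: [0.001, 0.672, 0.74, 0.0]
wrist_force: [1.0, -0.2, -0.1]
finger_gap: 0.034
grip_force: 0.0
```

>>> servo_tool(
  increments=[
    {"grip": 0.6,"x": 35.7,"y": 10.8,"z": 0,"roll": 0},
    {"grip": 0.6,"x": 35.7,"y": 10.8,"z": 0,"roll": 0},
    {"grip": 0.6,"x": 35.7,"y": 10.8,"z": 0,"roll": 0},
    {"grip": 0.6,"x": 35.7,"y": 10.8,"z": 0,"roll": 0},
    {"grip": 0.6,"x": 35.7,"y": 10.8,"z": 0,"roll": 0},
  ],
)

```text
clock: 5.52
tcp_pos: [0.5134, 0.1696, 0.1497]
orientation: [0.001, 0.672, 0.74, 0.001]
wrist_force: [0.5, -0.6, -0.2]
finger_gap: 0.0342
grip_force: 0.0
```

>>> servo_tool(
  increments=[
    {"grip": 0.6,"x": 35.7,"y": 10.8,"z": 0,"roll": 0},
    {"grip": 0.6,"x": 35.7,"y": 10.8,"z": 0,"roll": 0},
    {"grip": 0.6,"x": 35.7,"y": 10.8,"z": 0,"roll": 0},
    {"grip": 0.6,"x": 35.7,"y": 10.8,"z": 0,"roll": 0},
    {"grip": 0.6,"x": 0,"y": 0,"z": 0,"roll": 0},
  ],
)

```text
clock: 5.93
tcp_pos: [0.5432, 0.3202, 0.1489]
orientation: [0.0, 0.67, 0.742, 0.002]
wrist_force: [0.6, 0.5, -0.6]
finger_gap: 0.034
grip_force: 0.0
```

```bash
python3 p.py .5417 .3142 .029 95.5
```

```text
t5.9 at [0.5432 0.3202 0.1489] psi 95.9 gap 0.0340 gf 0 F [ 0.6  0.5 -0.6]
quat psi 95.9
xy before roll [-5.8 -2.1] | after roll [-5.9 -2.1] rows 1 per row [-5.9 -2.1] | z 119.9 | roll 0.4 rows 1
```

>>> servo_tool(
  increments=[
    {"grip": 0.6,"x": -5,"y": -2,"z": 10,"roll": 0.4},
    {"grip": 0.6,"x": 0,"y": 0,"z": 30,"roll": 0},
    {"grip": 0.6,"x": 0,"y": 0,"z": 20,"roll": 0},
    {"grip": 0.6,"x": 0,"y": 0,"z": 0,"roll": 0},
    {"grip": 0.6,"x": 0,"y": 0,"z": 0,"roll": 0},
  ],
)

```text
clock: 6.35
tcp_pos: [0.5396, 0.3081, 0.0884]
orientation: [-0.0, 0.675, 0.738, -0.001]
wrist_force: [0.1, 0.1, 0.1]
finger_gap: 0.0341
grip_force: 0.0
```

```bash
python3 p.py .5417 .3142 .029 95.5
```

```text
t6.3 at [0.5396 0.3081 0.0884] psi 95.1 gap 0.0341 gf 0 F [0.1 0.1 0.1]
quat psi 95.1
xy before roll [5.9 2.7] | after roll [5.9 2.7] rows 1 per row [5.9 2.7] | z 59.4 | roll -0.4 rows 1
```

>>> servo_tool(
  increments=[
    {"grip": 0.6,"x": 5.9,"y": 2.7,"z": 0,"roll": -0.4},
    {"grip": 0.6,"x": 0,"y": 0,"z": 25,"roll": 0},
    {"grip": 0.6,"x": 0,"y": 0,"z": 24,"roll": 0},
    {"grip": 0.6,"x": 0,"y": 0,"z": 10,"roll": 0},
    {"grip": 0.6,"x": 0,"y": 0,"z": 0,"roll": 0},
  ],
)

```text
clock: 6.77
tcp_pos: [0.5416, 0.3145, 0.029]
orientation: [-0.001, 0.672, 0.74, -0.001]
wrist_force: [-0.6, -0.3, 0.2]
finger_gap: 0.0343
grip_force: 0.0
```

>>> servo_tool(
  increments=[
    {"grip": 1,"x": 0,"y": 0,"z": 0,"roll": 0},
    {"grip": 1,"x": 0,"y": 0,"z": 0,"roll": 0},
    {"grip": 1,"x": 0,"y": 0,"z": 0,"roll": 0},
    {"grip": 1,"x": 0,"y": 0,"z": 0,"roll": 0},
    {"grip": 1,"x": 0,"y": 0,"z": 0,"roll": 0},
  ],
)

```text
clock: 7.18
tcp_pos: [0.5438, 0.3154, 0.0322]
orientation: [0.001, 0.672, 0.74, 0.002]
wrist_force: [0.4, -0.2, 6.6]
finger_gap: 0.0089
grip_force: 59.8
```

>>> servo_tool(
  increments=[
    {"grip": 1,"x": 0,"y": -20,"z": 0,"roll": 0},
    {"grip": 1,"x": 0,"y": -20,"z": 0,"roll": 0},
    {"grip": 1,"x": 0,"y": -20,"z": 0,"roll": 0},
    {"grip": 1,"x": 0,"y": -20,"z": 0,"roll": 0},
    {"grip": 1,"x": 0,"y": -20,"z": 0,"roll": 0},
  ],
)

```text
clock: 7.6
tcp_pos: [0.4446, 0.3057, 0.0322]
orientation: [0.002, 0.672, 0.74, 0.002]
wrist_force: [3.0, -0.3, 7.1]
finger_gap: 0.009
grip_force: 61.9
```

>>> servo_tool(
  increments=[
    {"grip": 1,"x": 0,"y": -18,"z": 0,"roll": 0},
    {"grip": 1,"x": 0,"y": -10,"z": 0,"roll": 0},
    {"grip": 1,"x": 0,"y": 0,"z": 0,"roll": 0},
    {"grip": 1,"x": 0,"y": 0,"z": 0,"roll": 0},
    {"grip": 1,"x": 0,"y": 0,"z": 0,"roll": 0},
  ],
)

```text
clock: 8.02
tcp_pos: [0.4157, 0.3029, 0.0322]
orientation: [0.001, 0.672, 0.74, 0.001]
wrist_force: [-1.0, -0.9, 11.0]
finger_gap: 0.009
grip_force: 62.4
```

>>> servo_tool(
  increments=[
    {"grip": 0.6,"x": 0,"y": 0,"z": 0,"roll": 0},
    {"grip": 0.6,"x": 0,"y": 0,"z": 0,"roll": 0},
    {"grip": 0.6,"x": 0,"y": 0,"z": -10,"roll": 0},
    {"grip": 0.6,"x": 0,"y": 0,"z": -40,"roll": 0},
    {"grip": 0.6,"x": 0,"y": 0,"z": -40,"roll": 0},
  ],
)

```text
clock: 8.43
tcp_pos: [0.413, 0.3014, 0.1199]
orientation: [-0.001, 0.672, 0.74, -0.003]
wrist_force: [1.0, 0.3, 0.8]
finger_gap: 0.0339
grip_force: 0.0
```

>>> servo_tool(
  increments=[
    {"grip": 0.6,"x": 0,"y": 0,"z": -30,"roll": 0},
    {"grip": 0.6,"x": 0,"y": -30,"z": 0,"roll": 0},
    {"grip": 0.6,"x": 0,"y": -30,"z": 0,"roll": 0},
    {"grip": 0.6,"x": 0,"y": 0,"z": 0,"roll": 0},
    {"grip": 0.6,"x": 0,"y": 0,"z": 0,"roll": 0},
  ],
)

```text
clock: 8.85
tcp_pos: [0.354, 0.2966, 0.151]
orientation: [0.0, 0.672, 0.741, 0.0]
wrist_force: [0.0, 0.4, 0.3]
finger_gap: 0.0341
grip_force: 0.0
```

```bash
python3 - <<'E'
from h import *
for n in C: cv2.imwrite(f"pics/{n}1.png",env.read_camera(n)[:,:,::-1])
im={n:cv2.imread(f"pics/{n}1.png")[:,:,::-1].copy() for n in C}
M={n:mask(im[n]) for n in C}
for k,(x,y) in enumerate([(.5976,.117),(.5948,.0079),(.5733,-.1099),(.4531,.1307),(.4468,.0024),(.4376,-.1281)],1):
    print(k,np.round(fit(M,x,y,views=("top",)),4),np.round(fit(M,x,y),4))
cv2.imwrite("pics/v1.png",cv2.resize(im["top"][120:320,120:440],None,fx=2.5,fy=2.5,interpolation=cv2.INTER_CUBIC)[:,:,::-1])
E
python3 p.py .5976 .117 .15 90
```

```text
1 [ 6.725100e+00 -1.000000e+00  5.969000e-01  1.173000e-01  3.446426e+02] [ 1.624050e+01 -1.000000e+00  5.975000e-01  1.169000e-01  3.452151e+02]
2 [2.93040e+00 1.00000e+00 5.94100e-01 8.30000e-03 4.46151e+01] [7.57900e+00 1.00000e+00 5.94800e-01 7.90000e-03 4.47395e+01]
3 [ 4.199900e+00 -1.000000e+00  5.727000e-01 -1.096000e-01  2.822715e+02] [ 1.108730e+01 -1.000000e+00  5.733000e-01 -1.100000e-01  2.807802e+02]
4 [ 7.40230e+00 -1.00000e+00  4.52100e-01  1.31200e-01  1.64702e+02] [ 2.05235e+01 -1.00000e+00  4.53300e-01  1.30900e-01  1.66681e+02]
5 [2.323900e+00 1.000000e+00 4.463000e-01 2.700000e-03 2.878136e+02] [1.244230e+01 1.000000e+00 4.469000e-01 2.600000e-03 2.873734e+02]
6 [ 7.524000e-01  1.000000e+00  4.372000e-01 -1.281000e-01  3.378792e+02] [ 1.665020e+01  1.000000e+00  4.378000e-01 -1.280000e-01  3.389027e+02]
t8.9 at [0.356  0.297  0.1508] psi 95.5 gap 0.0341 gf 0 F [-0.6 -0.2 -1.1]
quat psi 95.5
xy before roll [-202.5  223.2] | after roll [-180.   241.6] rows 8 per row [-22.5  30.2] | z 0.8 | roll 5.5 rows 1
```

View pics/v1.png

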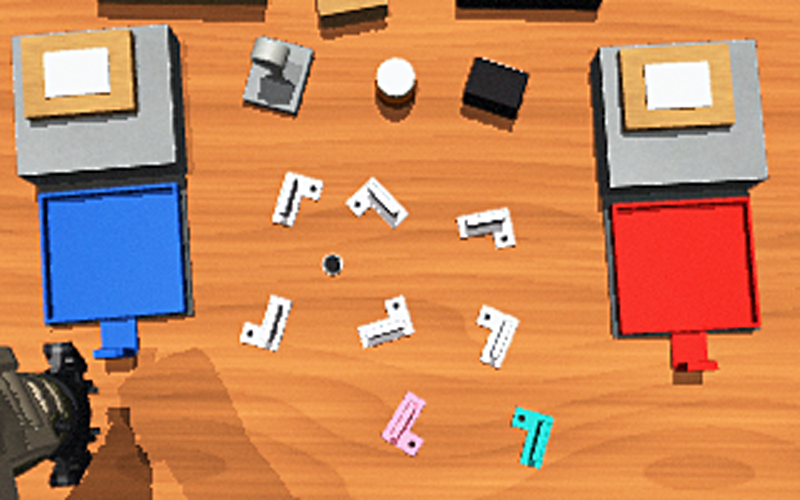

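View: both trays are out (blue interior centre about (115,255), red about (685,265) in the crop), and the six brackets haven't moved. I'll check the tray centres from the rim corners and plan the approach to bracket 4.

```bash
python3 - <<'E'
from h import *
im=cv2.imread("pics/top1.png")
for nm,ch,e,yw in(("blue",0,(.5302,.3150),5.45),("red",2,(.5248,-.3375),4.35)):
    o=im.max(2).astype(int); m=((im[...,ch]>90)&(im[...,(0 if ch==2 else 2)]<70)&(im[...,1]<im[...,ch]*.6)).astype(np.uint8)
    m=cv2.morphologyEx(m,cv2.MORPH_OPEN,np.ones((17,17),np.uint8))
    m[:,(slice(280,None) if ch==0 else slice(0,280))]=0
    r=cv2.minAreaRect(cv2.findNonZero(m)); 
    for z in(.018,.027): print(nm,z,np.round(back("top",r[0],z),4),"size px",np.round(r[1],1))
    for P in(.018,.027):
        q=proj("top",T(np.array([[-74,79,0],[-74,-79,0],[74,-79,0],[74,79,0]])/1e3,*e,np.radians(yw),P)); print(" pred",q.round(1).tolist())
    print(" seen",cv2.boxPoints(r).round(1).tolist())
E
python3 p.py .4527 .131 .15 166 .4527 .131 .012 166
```

```text
blue 0.018 [0.5249 0.3134 0.018 ] size px [49.5 53.1]
blue 0.027 [0.524 0.311 0.027] size px [49.5 53.1]
 pred [[138.7, 248.3], [194.2, 243.8], [191.3, 192.7], [136.5, 197.0]]
 pred [[137.7, 248.1], [193.6, 243.7], [190.7, 192.1], [135.5, 196.5]]
 seen [[138.0, 198.6999969482422], [191.0, 196.10000610351562], [193.39999389648438, 245.60000610351562], [140.3000030517578, 248.10000610351562]]
red 0.018 [ 0.5209 -0.3358  0.018 ] size px [50. 53.]
red 0.027 [ 0.52   -0.3336  0.027 ] size px [50. 53.]
 pred [[367.7, 253.2], [423.0, 249.8], [418.1, 198.5], [363.5, 201.8]]
 pred [[368.3, 253.1], [424.0, 249.7], [419.0, 198.0], [364.0, 201.3]]
 seen [[366.0, 202.0], [419.0, 202.0], [419.0, 252.0], [366.0, 252.0]]
t8.9 at [0.356  0.297  0.1508] psi 95.5 gap 0.0341 gf 0 F [-0.6 -0.2 -1.1]
quat psi 95.5
xy before roll [-174.6   80.3] | after roll [-134.  -137.7] rows 6 per row [-22.3 -23. ] | z 0.8 | roll -70.5 rows 11
xy before roll [0. 0.] | after roll [0. 0.] rows 0 per row [0. 0.] | z 138.0 | roll 0.0 rows 0
```

>>> servo_tool(
  increments=[
    {"grip": 0.6,"x": -29.1,"y": 13.4,"z": 0,"roll": 0},
    {"grip": 0.6,"x": -29.1,"y": 13.4,"z": 0,"roll": 0},
    {"grip": 0.6,"x": -29.1,"y": 13.4,"z": 0,"roll": 0},
    {"grip": 0.6,"x": -29.1,"y": 13.4,"z": 0,"roll": 0},
    {"grip": 0.6,"x": -29.1,"y": 13.4,"z": 0,"roll": 0},
  ],
)

```text
clock: 9.37
tcp_pos: [0.4377, 0.1569, 0.1502]
orientation: [0.0, 0.672, 0.74, 0.0]
wrist_force: [0.8, 0.5, 0.1]
finger_gap: 0.0342
grip_force: 0.0
```

>>> servo_tool(
  increments=[
    {"grip": 0.6,"x": -29.1,"y": 13.4,"z": 0,"roll": 0},
    {"grip": 0.6,"x": 0,"y": 0,"z": 5,"roll": -7.05},
    {"grip": 0.6,"x": 0,"y": 0,"z": 5,"roll": -7.05},
    {"grip": 0.6,"x": 0,"y": 0,"z": 5,"roll": -7.05},
    {"grip": 0.6,"x": 0,"y": 0,"z": 5,"roll": -7.05},
  ],
)

```text
clock: 9.78
tcp_pos: [0.4535, 0.1298, 0.1298]
orientation: [0.0, 0.47, 0.883, -0.0]
wrist_force: [-0.2, -0.6, -0.8]
finger_gap: 0.034
grip_force: 0.0
```

>>> servo_tool(
  increments=[
    {"grip": 0.6,"x": 0,"y": 0,"z": 10,"roll": -7.05},
    {"grip": 0.6,"x": 0,"y": 0,"z": 10,"roll": -7.05},
    {"grip": 0.6,"x": 0,"y": 0,"z": 10,"roll": -7.05},
    {"grip": 0.6,"x": 0,"y": 0,"z": 10,"roll": -7.05},
    {"grip": 0.6,"x": 0,"y": 0,"z": 10,"roll": -7.05},
  ],
)

```text
clock: 10.2
tcp_pos: [0.4533, 0.1303, 0.0796]
orientation: [0.0, 0.18, 0.984, -0.0]
wrist_force: [-0.2, -0.3, -0.4]
finger_gap: 0.0341
grip_force: 0.0
```

>>> servo_tool(
  increments=[
    {"grip": 0.6,"x": 0,"y": 0,"z": 0,"roll": -7.05},
    {"grip": 0.6,"x": 0,"y": 0,"z": 0,"roll": 0},
    {"grip": 0.6,"x": 0,"y": 0,"z": 0,"roll": 0},
    {"grip": 0.6,"x": 0,"y": 0,"z": 0,"roll": 0},
  ],
)

```text
clock: 10.53
tcp_pos: [0.453, 0.1305, 0.0804]
orientation: [0.0, 0.123, 0.992, 0.0]
wrist_force: [0.1, -0.3, -0.4]
finger_gap: 0.034
grip_force: 0.0
```

```bash
python3 p.py .4527 .131 .012 166
```

```text
t10.5 at [0.453  0.1305 0.0804] psi 165.8 gap 0.0340 gf 0 F [ 0.1 -0.3 -0.4]
quat psi 165.8
xy before roll [0.4 0.4] | after roll [0.4 0.4] rows 1 per row [0.4 0.4] | z 68.4 | roll -0.2 rows 1
```

Good. Down 68, close, lift.

>>> servo_tool(
  increments=[
    {"grip": 0.6,"x": 0.4,"y": 0.4,"z": 25,"roll": 0},
    {"grip": 0.6,"x": 0,"y": 0,"z": 25,"roll": 0},
    {"grip": 0.6,"x": 0,"y": 0,"z": 13,"roll": 0},
    {"grip": 0.6,"x": 0,"y": 0,"z": 5,"roll": 0},
    {"grip": 0.6,"x": 0,"y": 0,"z": 0,"roll": 0},
  ],
)

```text
clock: 10.95
tcp_pos: [0.4512, 0.131, 0.0114]
orientation: [-0.001, 0.122, 0.992, -0.0]
wrist_force: [0.0, 0.6, -0.5]
finger_gap: 0.0344
grip_force: 0.0
```

>>> servo_tool(
  increments=[
    {"grip": 1,"x": 0,"y": 0,"z": 0,"roll": 0},
    {"grip": 1,"x": 0,"y": 0,"z": 0,"roll": 0},
    {"grip": 1,"x": 0,"y": 0,"z": 0,"roll": 0},
    {"grip": 1,"x": 0,"y": 0,"z": 0,"roll": 0},
    {"grip": 1,"x": 0,"y": 0,"z": 0,"roll": 0},
  ],
)

```text
clock: 11.37
tcp_pos: [0.4532, 0.1313, 0.0135]
orientation: [0.001, 0.122, 0.993, 0.0]
wrist_force: [-0.1, -0.1, 6.8]
finger_gap: 0.007
grip_force: 59.8
```

>>> servo_tool(
  increments=[
    {"grip": 1,"x": 0,"y": 0,"z": -10,"roll": 0},
    {"grip": 1,"x": 0,"y": 0,"z": -25,"roll": 0},
    {"grip": 1,"x": 0,"y": 0,"z": -30,"roll": 0},
    {"grip": 1,"x": 0,"y": 0,"z": -15,"roll": 0},
    {"grip": 1,"x": 0,"y": 0,"z": 0,"roll": 0},
  ],
)

```text
clock: 11.78
tcp_pos: [0.4545, 0.1315, 0.0958]
orientation: [0.003, 0.122, 0.993, 0.001]
wrist_force: [0.7, 0.3, -1.2]
finger_gap: 0.0067
grip_force: 58.7
```

```bash
python3 p.py .535 .2652 .09 185.4 .535 .2652 .022 185.4
```

```text
t11.8 at [0.4545 0.1315 0.0958] psi 166.0 gap 0.0067 gf 59 F [ 0.7  0.3 -1.2]
quat psi 166.0
xy before roll [-45.9 149.2] | after roll [-92.8 125.5] rows 5 per row [-18.6  25.1] | z 5.8 | roll -19.4 rows 3
xy before roll [0. 0.] | after roll [0. 0.] rows 0 per row [0. 0.] | z 68.0 | roll 0.0 rows 0
```

>>> servo_tool(
  increments=[
    {"grip": 1,"x": -9.2,"y": 29.8,"z": 0,"roll": 0},
    {"grip": 1,"x": -9.2,"y": 29.8,"z": 0,"roll": 0},
    {"grip": 1,"x": -9.2,"y": 29.8,"z": 0,"roll": 0},
    {"grip": 1,"x": -9.2,"y": 29.8,"z": 0,"roll": 0},
    {"grip": 1,"x": -9.2,"y": 29.8,"z": 0,"roll": 0},
  ],
)

```text
clock: 12.2
tcp_pos: [0.5323, 0.2656, 0.0908]
orientation: [-0.001, 0.122, 0.993, -0.0]
wrist_force: [-0.1, -0.5, -0.9]
finger_gap: 0.007
grip_force: 58.9
```

>>> servo_tool(
  increments=[
    {"grip": 1,"x": 0,"y": 0,"z": 0,"roll": -6.5},
    {"grip": 1,"x": 0,"y": 0,"z": 5,"roll": -6.5},
    {"grip": 1,"x": 0,"y": 0,"z": 15,"roll": -6.4},
    {"grip": 1,"x": 0,"y": 0,"z": 15,"roll": 0},
    {"grip": 1,"x": 0,"y": 0,"z": 0,"roll": 0},
  ],
)

```text
clock: 12.62
tcp_pos: [0.5295, 0.2637, 0.0529]
orientation: [-0.003, -0.047, 0.999, -0.001]
wrist_force: [-0.2, -0.8, -1.6]
finger_gap: 0.0068
grip_force: 59.0
```

```bash
python3 p.py .535 .2652 .023 185.4
```

```text
t12.6 at [0.5295 0.2637 0.0529] psi 185.4 gap 0.0068 gf 59 F [-0.2 -0.8 -1.6]
quat psi -174.6
xy before roll [-5.6  0.9] | after roll [-5.6  0.9] rows 1 per row [-5.6  0.9] | z 29.9 | roll 0.0 rows 1
```

>>> servo_tool(
  increments=[
    {"grip": 1,"x": -3,"y": 1,"z": 12,"roll": 0},
    {"grip": 1,"x": 0,"y": 0,"z": 10,"roll": 0},
    {"grip": 1,"x": 0,"y": 0,"z": 5,"roll": 0},
    {"grip": 1,"x": 0,"y": 0,"z": 3,"roll": 0},
    {"grip": 1,"x": 0,"y": 0,"z": 0,"roll": 0},
  ],
)

```text
clock: 13.03
tcp_pos: [0.5348, 0.2657, 0.0264]
orientation: [-0.001, -0.047, 0.999, -0.0]
wrist_force: [0.4, 0.0, -0.2]
finger_gap: 0.0068
grip_force: 59.0
```

>>> servo_tool(
  increments=[
    {"grip": 0.8,"x": 0,"y": 0,"z": 0,"roll": 0},
    {"grip": 0.8,"x": 0,"y": 0,"z": 0,"roll": 0},
    {"grip": 0.8,"x": 0,"y": 0,"z": 0,"roll": 0},
    {"grip": 0.8,"x": 0,"y": 0,"z": -20,"roll": 0},
    {"grip": 0.8,"x": 0,"y": 0,"z": -30,"roll": 0},
  ],
)

```text
clock: 13.45
tcp_pos: [0.533, 0.2651, 0.0752]
orientation: [-0.003, -0.047, 0.999, -0.001]
wrist_force: [0.3, -0.5, 0.2]
finger_gap: 0.0171
grip_force: 0.0
```

>>> servo_tool(
  increments=[
    {"grip": 0.6,"x": 0,"y": 0,"z": -20,"roll": 0},
    {"grip": 0.6,"x": 0,"y": 0,"z": 0,"roll": 0},
    {"grip": 0.6,"x": 0,"y": 0,"z": 0,"roll": 0},
  ],
)

```text
clock: 13.7
tcp_pos: [0.5368, 0.2664, 0.0994]
orientation: [0.002, -0.047, 0.999, 0.001]
wrist_force: [-0.2, -0.2, 0.2]
finger_gap: 0.034
grip_force: 0.0
```

```bash
python3 p.py .5972 .117 .08 165 .5972 .117 .012 165
```

```text
t13.7 at [0.5368 0.2664 0.0994] psi 185.4 gap 0.0340 gf 0 F [-0.2 -0.2  0.2]
quat psi -174.6
xy before roll [ -46.  -154.5] | after roll [ -97.  -128.7] rows 5 per row [-19.4 -25.7] | z 19.4 | roll 20.4 rows 3
xy before roll [0. 0.] | after roll [0. 0.] rows 0 per row [0. 0.] | z 68.0 | roll 0.0 rows 0
```

>>> servo_tool(
  increments=[
    {"grip": 0.6,"x": -9.2,"y": -30.9,"z": 0,"roll": 0},
    {"grip": 0.6,"x": -9.2,"y": -30.9,"z": 0,"roll": 0},
    {"grip": 0.6,"x": -9.2,"y": -30.9,"z": 0,"roll": 0},
    {"grip": 0.6,"x": -9.2,"y": -30.9,"z": 0,"roll": 0},
    {"grip": 0.6,"x": -9.2,"y": -30.9,"z": 0,"roll": 0},
  ],
)

```text
clock: 14.12
tcp_pos: [0.5952, 0.1152, 0.096]
orientation: [-0.001, -0.048, 0.999, -0.0]
wrist_force: [0.4, 0.6, -0.4]
finger_gap: 0.0338
grip_force: 0.0
```

>>> servo_tool(
  increments=[
    {"grip": 0.6,"x": 0,"y": 0,"z": 0,"roll": 6.8},
    {"grip": 0.6,"x": 0,"y": 0,"z": 10,"roll": 6.8},
    {"grip": 0.6,"x": 0,"y": 0,"z": 10,"roll": 6.8},
    {"grip": 0.6,"x": 0,"y": 0,"z": 0,"roll": 0},
    {"grip": 0.6,"x": 0,"y": 0,"z": 0,"roll": 0},
  ],
)

```text
clock: 14.53
tcp_pos: [0.5943, 0.1163, 0.0757]
orientation: [-0.002, 0.129, 0.992, -0.0]
wrist_force: [0.3, 0.5, 0.3]
finger_gap: 0.034
grip_force: 0.0
```

```bash
cat > look.py <<'E'
# refit the known brackets; args: ids still on the table
import sys; from h import *
P={1:(.5972,.117),2:(.5945,.008),3:(.573,-.1098),4:(.4527,.131),5:(.4466,.0026),6:(.4375,-.128)}
M={n:mask(env.read_camera(n)) for n in C}
for k in map(int,sys.argv[1:]): print(k,np.round(fit(M,*P[k],views=("top",)),4))
E
python3 look.py 1 2 3 5 6; python3 p.py .5972 .117 .012 165
```

```text
1 [144.1921   1.       0.5738   0.179  160.6974]
2 [9.60420e+00 1.00000e+00 5.94200e-01 7.50000e-03 4.39405e+01]
3 [ 5.711300e+00 -1.000000e+00  5.727000e-01 -1.096000e-01  2.820916e+02]
5 [3.496300e+00 1.000000e+00 4.460000e-01 2.200000e-03 2.878226e+02]
6 [ 1.144600e+00  1.000000e+00  4.367000e-01 -1.279000e-01  3.375627e+02]
t14.6 at [0.5955 0.1166 0.0771] psi 165.2 gap 0.0344 gf 0 F [-0.1  0.4  0.2]
quat psi 165.2
xy before roll [-1.6  0.8] | after roll [-1.6  0.8] rows 1 per row [-1.6  0.8] | z 65.1 | roll 0.2 rows 1
```

>>> servo_tool(
  increments=[
    {"grip": 0.6,"x": -1,"y": 0.8,"z": 25,"roll": 0},
    {"grip": 0.6,"x": 0,"y": 0,"z": 25,"roll": 0},
    {"grip": 0.6,"x": 0,"y": 0,"z": 10,"roll": 0},
    {"grip": 0.6,"x": 0,"y": 0,"z": 4,"roll": 0},
    {"grip": 0.6,"x": 0,"y": 0,"z": 0,"roll": 0},
  ],
)

```text
clock: 15.05
tcp_pos: [0.5962, 0.1171, 0.0127]
orientation: [-0.001, 0.13, 0.992, -0.0]
wrist_force: [-0.1, 0.8, 1.0]
finger_gap: 0.034
grip_force: 0.0
```

>>> servo_tool(
  increments=[
    {"grip": 1,"x": 0,"y": 0,"z": 0,"roll": 0},
    {"grip": 1,"x": 0,"y": 0,"z": 0,"roll": 0},
    {"grip": 1,"x": 0,"y": 0,"z": 0,"roll": 0},
    {"grip": 1,"x": 0,"y": 0,"z": 0,"roll": 0},
    {"grip": 1,"x": 0,"y": 0,"z": 0,"roll": 0},
  ],
)

```text
clock: 15.47
tcp_pos: [0.5981, 0.117, 0.0147]
orientation: [0.001, 0.13, 0.991, 0.0]
wrist_force: [-0.9, 0.2, 5.4]
finger_gap: 0.0069
grip_force: 62.2
```

>>> servo_tool(
  increments=[
    {"grip": 1,"x": 0,"y": 0,"z": -10,"roll": 0},
    {"grip": 1,"x": 0,"y": 0,"z": -25,"roll": 0},
    {"grip": 1,"x": 0,"y": 0,"z": -30,"roll": 0},
    {"grip": 1,"x": 0,"y": 0,"z": -15,"roll": 0},
    {"grip": 1,"x": 0,"y": 0,"z": 0,"roll": 0},
  ],
)

```text
clock: 15.88
tcp_pos: [0.5996, 0.1172, 0.0981]
orientation: [0.004, 0.13, 0.991, 0.001]
wrist_force: [0.6, 0.1, -0.9]
finger_gap: 0.0067
grip_force: 61.3
```

```bash
python3 p.py .5302 .315 .09 185.4
```

```text
t15.9 at [0.5996 0.1172 0.0981] psi 165.0 gap 0.0067 gf 61 F [ 0.6  0.1 -0.9]
quat psi 165.0
xy before roll [118.1 173.2] | after roll [ 50.5 203.5] rows 6 per row [ 8.4 33.9] | z 8.1 | roll -20.4 rows 3
```

>>> servo_tool(
  increments=[
    {"grip": 1,"x": 19.7,"y": 28.9,"z": 0,"roll": 0},
    {"grip": 1,"x": 19.7,"y": 28.9,"z": 0,"roll": 0},
    {"grip": 1,"x": 19.7,"y": 28.9,"z": 0,"roll": 0},
    {"grip": 1,"x": 19.7,"y": 28.9,"z": 0,"roll": 0},
    {"grip": 1,"x": 19.7,"y": 28.9,"z": 0,"roll": 0},
  ],
)

```text
clock: 16.3
tcp_pos: [0.5377, 0.283, 0.0924]
orientation: [-0.001, 0.131, 0.991, -0.0]
wrist_force: [0.6, 0.4, -1.5]
finger_gap: 0.0069
grip_force: 61.2
```

>>> servo_tool(
  increments=[
    {"grip": 1,"x": 19.7,"y": 28.9,"z": 0,"roll": 0},
    {"grip": 1,"x": 0,"y": 0,"z": 0,"roll": -6.8},
    {"grip": 1,"x": 0,"y": 0,"z": 0,"roll": -6.8},
    {"grip": 1,"x": 0,"y": 0,"z": 10,"roll": -6.8},
    {"grip": 1,"x": 0,"y": 0,"z": 10,"roll": 0},
  ],
)

```text
clock: 16.72
tcp_pos: [0.5271, 0.3155, 0.0727]
orientation: [-0.0, -0.049, 0.999, -0.0]
wrist_force: [-0.5, -0.4, -0.3]
finger_gap: 0.007
grip_force: 61.3
```

>>> servo_tool(
  increments=[
    {"grip": 1,"x": 0,"y": 0,"z": 10,"roll": 0},
    {"grip": 1,"x": 0,"y": 0,"z": 0,"roll": 0},
  ],
)

```text
clock: 16.88
tcp_pos: [0.5254, 0.3139, 0.06]
orientation: [-0.003, -0.046, 0.999, -0.001]
wrist_force: [-0.8, 0.1, -1.5]
finger_gap: 0.007
grip_force: 61.3
```

```bash
python3 p.py .5302 .315 .0245 185.4
```

```text
t16.9 at [0.5254 0.3139 0.06  ] psi 185.2 gap 0.0070 gf 61 F [-0.8  0.1 -1.5]
quat psi -174.8
xy before roll [-4.9  0.6] | after roll [-4.9  0.6] rows 1 per row [-4.9  0.6] | z 35.5 | roll -0.2 rows 1
```

>>> servo_tool(
  increments=[
    {"grip": 1,"x": -3,"y": 0.5,"z": 15,"roll": 0},
    {"grip": 1,"x": 0,"y": 0,"z": 12,"roll": 0},
    {"grip": 1,"x": 0,"y": 0,"z": 7,"roll": 0},
    {"grip": 1,"x": 0,"y": 0,"z": 2,"roll": 0},
    {"grip": 1,"x": 0,"y": 0,"z": 0,"roll": 0},
  ],
)

```text
clock: 17.3
tcp_pos: [0.5299, 0.3153, 0.0265]
orientation: [-0.001, -0.047, 0.999, -0.0]
wrist_force: [0.5, 0.4, -1.1]
finger_gap: 0.0071
grip_force: 61.2
```

>>> servo_tool(
  increments=[
    {"grip": 0.8,"x": 0,"y": 0,"z": 0,"roll": 0},
    {"grip": 0.8,"x": 0,"y": 0,"z": 0,"roll": 0},
    {"grip": 0.8,"x": 0,"y": 0,"z": 0,"roll": 0},
    {"grip": 0.8,"x": 0,"y": 0,"z": -20,"roll": 0},
    {"grip": 0.8,"x": 0,"y": 0,"z": -30,"roll": 0},
  ],
)

```text
clock: 17.72
tcp_pos: [0.5282, 0.3148, 0.0752]
orientation: [-0.003, -0.047, 0.999, -0.001]
wrist_force: [1.1, -0.4, 0.5]
finger_gap: 0.0172
grip_force: 0.0
```

>>> servo_tool(
  increments=[
    {"grip": 0.6,"x": 0,"y": 0,"z": -20,"roll": 0},
    {"grip": 0.6,"x": 0,"y": 0,"z": 0,"roll": 0},
    {"grip": 0.6,"x": 0,"y": 0,"z": 0,"roll": 0},
  ],
)

```text
clock: 17.97
tcp_pos: [0.5319, 0.3165, 0.0995]
orientation: [0.002, -0.047, 0.999, 0.001]
wrist_force: [0.3, -0.3, -0.3]
finger_gap: 0.0342
grip_force: 0.0
```

```bash
python3 p.py .573 -.1098 .1 101.7
```

```text
t18.0 at [0.5319 0.3165 0.0995] psi 185.4 gap 0.0342 gf 0 F [ 0.3 -0.3 -0.3]
quat psi -174.6
xy before roll [  -0.6 -428.2] | after roll [-425.7  -46.2] rows 12 per row [-35.5  -3.8] | z -0.5 | roll 83.7 rows 12
```

>>> servo_tool(
  increments=[
    {"grip": 0.6,"x": 0,"y": -35.7,"z": 0,"roll": 0},
    {"grip": 0.6,"x": 0,"y": -35.7,"z": 0,"roll": 0},
    {"grip": 0.6,"x": 0,"y": -35.7,"z": 0,"roll": 0},
    {"grip": 0.6,"x": 0,"y": -35.7,"z": 0,"roll": 0},
    {"grip": 0.6,"x": 0,"y": -35.7,"z": 0,"roll": 0},
  ],
)

```text
clock: 18.38
tcp_pos: [0.5463, 0.1366, 0.0961]
orientation: [-0.001, -0.048, 0.999, -0.0]
wrist_force: [1.0, -0.3, 0.1]
finger_gap: 0.0342
grip_force: 0.0
```

>>> servo_tool(
  increments=[
    {"grip": 0.6,"x": 0,"y": -35.7,"z": 0,"roll": 0},
    {"grip": 0.6,"x": 0,"y": -35.7,"z": 0,"roll": 0},
    {"grip": 0.6,"x": 0,"y": -35.7,"z": 0,"roll": 0},
    {"grip": 0.6,"x": 0,"y": -35.7,"z": 0,"roll": 0},
    {"grip": 0.6,"x": 0,"y": -35.7,"z": 0,"roll": 0},
  ],
)

```text
clock: 18.8
tcp_pos: [0.5632, -0.0411, 0.0961]
orientation: [-0.001, -0.047, 0.999, 0.0]
wrist_force: [0.3, 0.6, 0.9]
finger_gap: 0.034
grip_force: 0.0
```

>>> servo_tool(
  increments=[
    {"grip": 0.6,"x": 0,"y": -35.7,"z": 0,"roll": 0},
    {"grip": 0.6,"x": 0,"y": -35.7,"z": 0,"roll": 0},
    {"grip": 0.6,"x": 0,"y": 0,"z": 0,"roll": 7},
    {"grip": 0.6,"x": 0,"y": 0,"z": 0,"roll": 7},
    {"grip": 0.6,"x": 0,"y": 0,"z": 0,"roll": 7},
  ],
)

```text
clock: 19.22
tcp_pos: [0.57, -0.1116, 0.0958]
orientation: [-0.001, 0.14, 0.99, 0.0]
wrist_force: [0.1, 0.5, -1.0]
finger_gap: 0.034
grip_force: 0.0
```

>>> servo_tool(
  increments=[
    {"grip": 0.6,"x": 0,"y": 0,"z": 5,"roll": 7},
    {"grip": 0.6,"x": 0,"y": 0,"z": 5,"roll": 7},
    {"grip": 0.6,"x": 0,"y": 0,"z": 5,"roll": 7},
    {"grip": 0.6,"x": 0,"y": 0,"z": 5,"roll": 7},
    {"grip": 0.6,"x": 0,"y": 0,"z": 0,"roll": 7},
  ],
)

```text
clock: 19.63
tcp_pos: [0.5693, -0.1102, 0.0749]
orientation: [-0.002, 0.43, 0.903, -0.0]
wrist_force: [-0.4, 0.4, 0.2]
finger_gap: 0.0339
grip_force: 0.0
```

>>> servo_tool(
  increments=[
    {"grip": 0.6,"x": 0,"y": 0,"z": 0,"roll": 7},
    {"grip": 0.6,"x": 0,"y": 0,"z": 0,"roll": 7},
    {"grip": 0.6,"x": 0,"y": 0,"z": 0,"roll": 7},
    {"grip": 0.6,"x": 0,"y": 0,"z": 0,"roll": 6.7},
    {"grip": 0.6,"x": 0,"y": 0,"z": 0,"roll": 0},
  ],
)

```text
clock: 20.05
tcp_pos: [0.57, -0.1104, 0.076]
orientation: [-0.001, 0.632, 0.775, -0.0]
wrist_force: [-0.3, -0.1, -0.6]
finger_gap: 0.034
grip_force: 0.0
```

```bash
python3 look.py 2 3 5 6; python3 p.py .573 -.1098 .0125 101.7
```

```text
2 [1.65247e+01 1.00000e+00 5.94100e-01 8.00000e-03 4.39085e+01]
3 [ 8.139475e+02 -1.000000e+00  5.448000e-01 -1.196000e-01  6.346100e+00]
5 [ 3.079322e+02  1.000000e+00  4.167000e-01 -3.370000e-02  3.159954e+02]
6 [ 9.544126e+02 -1.000000e+00  4.685000e-01 -1.177000e-01  1.779250e+02]
t20.1 at [ 0.5703 -0.1104  0.0764] psi 101.9 gap 0.0343 gf 0 F [-0.1  0.6 -0.1]
quat psi 101.9
xy before roll [0.1 2.8] | after roll [0.1 2.8] rows 1 per row [0.1 2.8] | z 63.9 | roll 0.2 rows 1
```

>>> servo_tool(
  increments=[
    {"grip": 0.6,"x": 0,"y": 2.5,"z": 25,"roll": 0},
    {"grip": 0.6,"x": 0,"y": 0,"z": 25,"roll": 0},
    {"grip": 0.6,"x": 0,"y": 0,"z": 9,"roll": 0},
    {"grip": 0.6,"x": 0,"y": 0,"z": 4,"roll": 0},
    {"grip": 0.6,"x": 0,"y": 0,"z": 0,"roll": 0},
  ],
)

```text
clock: 20.57
tcp_pos: [0.5724, -0.1099, 0.0133]
orientation: [-0.001, 0.631, 0.776, -0.0]
wrist_force: [0.5, 0.4, 0.4]
finger_gap: 0.0342
grip_force: 0.0
```

>>> servo_tool(
  increments=[
    {"grip": 1,"x": 0,"y": 0,"z": 0,"roll": 0},
    {"grip": 1,"x": 0,"y": 0,"z": 0,"roll": 0},
    {"grip": 1,"x": 0,"y": 0,"z": 0,"roll": 0},
    {"grip": 1,"x": 0,"y": 0,"z": 0,"roll": 0},
    {"grip": 1,"x": 0,"y": 0,"z": 0,"roll": 0},
  ],
)

```text
clock: 20.98
tcp_pos: [0.5744, -0.1105, 0.0156]
orientation: [0.001, 0.631, 0.776, 0.0]
wrist_force: [-0.4, 0.6, 4.5]
finger_gap: 0.0068
grip_force: 62.4
```

>>> servo_tool(
  increments=[
    {"grip": 1,"x": 0,"y": 0,"z": -10,"roll": 0},
    {"grip": 1,"x": 0,"y": 0,"z": -25,"roll": 0},
    {"grip": 1,"x": 0,"y": 0,"z": -30,"roll": 0},
    {"grip": 1,"x": 0,"y": 0,"z": -20,"roll": 0},
    {"grip": 1,"x": 0,"y": 0,"z": 0,"roll": 0},
  ],
)

```text
clock: 21.4
tcp_pos: [0.5763, -0.111, 0.1047]
orientation: [0.004, 0.631, 0.776, 0.001]
wrist_force: [0.4, 0.1, -1.0]
finger_gap: 0.0067
grip_force: 61.6
```

```bash
python3 p.py .5255 .3648 .1 185.4
```

```text
t21.4 at [ 0.5763 -0.111   0.1047] psi 101.7 gap 0.0067 gf 62 F [ 0.4  0.1 -1. ]
quat psi 101.7
xy before roll [476.2  47. ] | after roll [  5.8 478.5] rows 13 per row [ 0.4 36.8] | z 4.7 | roll -83.7 rows 12
```

>>> servo_tool(
  increments=[
    {"grip": 1,"x": 36.6,"y": 3.6,"z": 0,"roll": 0},
    {"grip": 1,"x": 36.6,"y": 3.6,"z": 0,"roll": 0},
    {"grip": 1,"x": 36.6,"y": 3.6,"z": 0,"roll": 0},
    {"grip": 1,"x": 36.6,"y": 3.6,"z": 0,"roll": 0},
    {"grip": 1,"x": 36.6,"y": 3.6,"z": 0,"roll": 0},
  ],
)

```text
clock: 21.82
tcp_pos: [0.5528, 0.0741, 0.0989]
orientation: [-0.0, 0.631, 0.775, -0.0]
wrist_force: [1.5, -0.2, -0.5]
finger_gap: 0.0069
grip_force: 61.6
```

>>> servo_tool(
  increments=[
    {"grip": 1,"x": 36.6,"y": 3.6,"z": 0,"roll": 0},
    {"grip": 1,"x": 36.6,"y": 3.6,"z": 0,"roll": 0},
    {"grip": 1,"x": 36.6,"y": 3.6,"z": 0,"roll": 0},
    {"grip": 1,"x": 36.6,"y": 3.6,"z": 0,"roll": 0},
    {"grip": 1,"x": 36.6,"y": 3.6,"z": 0,"roll": 0},
  ],
)

```text
clock: 22.23
tcp_pos: [0.5332, 0.2571, 0.0988]
orientation: [-0.0, 0.631, 0.776, -0.0]
wrist_force: [0.7, -0.6, -0.8]
finger_gap: 0.007
grip_force: 61.6
```

>>> servo_tool(
  increments=[
    {"grip": 1,"x": 36.6,"y": 3.6,"z": 0,"roll": 0},
    {"grip": 1,"x": 36.6,"y": 3.6,"z": 0,"roll": 0},
    {"grip": 1,"x": 36.6,"y": 3.6,"z": 0,"roll": 0},
    {"grip": 1,"x": 0,"y": 0,"z": 0,"roll": -7},
    {"grip": 1,"x": 0,"y": 0,"z": 0,"roll": -7},
  ],
)

```text
clock: 22.65
tcp_pos: [0.5211, 0.3676, 0.0983]
orientation: [-0.0, 0.528, 0.849, -0.001]
wrist_force: [-1.1, -0.6, -0.3]
finger_gap: 0.0068
grip_force: 61.5
```

>>> servo_tool(
  increments=[
    {"grip": 1,"x": 0,"y": 0,"z": 0,"roll": -7},
    {"grip": 1,"x": 0,"y": 0,"z": 0,"roll": -7},
    {"grip": 1,"x": 0,"y": 0,"z": 0,"roll": -7},
    {"grip": 1,"x": 0,"y": 0,"z": 0,"roll": -7},
    {"grip": 1,"x": 0,"y": 0,"z": 0,"roll": -7},
  ],
)

```text
clock: 23.07
tcp_pos: [0.5219, 0.365, 0.0986]
orientation: [-0.001, 0.25, 0.968, -0.001]
wrist_force: [0.2, 0.2, -0.7]
finger_gap: 0.0065
grip_force: 61.5
```

>>> servo_tool(
  increments=[
    {"grip": 1,"x": 0,"y": 0,"z": 5,"roll": -7},
    {"grip": 1,"x": 0,"y": 0,"z": 5,"roll": -7},
    {"grip": 1,"x": 0,"y": 0,"z": 5,"roll": -7},
    {"grip": 1,"x": 0,"y": 0,"z": 0,"roll": -7},
    {"grip": 1,"x": 0,"y": 0,"z": 0,"roll": -6.7},
  ],
)

```text
clock: 23.48
tcp_pos: [0.5215, 0.3647, 0.083]
orientation: [-0.001, -0.05, 0.999, -0.001]
wrist_force: [-0.5, 0.5, -0.5]
finger_gap: 0.0066
grip_force: 61.5
```

>>> servo_tool(
  increments=[
    {"grip": 1,"x": 0,"y": 0,"z": 0,"roll": 0},
    {"grip": 1,"x": 0,"y": 0,"z": 0,"roll": 0},
    {"grip": 1,"x": 0,"y": 0,"z": 0,"roll": 0},
  ],
)

```text
clock: 23.73
tcp_pos: [0.5223, 0.3651, 0.084]
orientation: [-0.0, -0.046, 0.999, -0.0]
wrist_force: [-0.1, -0.3, -0.4]
finger_gap: 0.007
grip_force: 61.5
```

```bash
python3 p.py .5255 .3648 .0255 185.4
```

```text
t23.7 at [0.5223 0.3651 0.084 ] psi 185.3 gap 0.0070 gf 62 F [-0.1 -0.3 -0.4]
quat psi -174.7
xy before roll [-3.2 -0.6] | after roll [-3.2 -0.6] rows 1 per row [-3.2 -0.6] | z 58.5 | roll -0.1 rows 1
```

>>> servo_tool(
  increments=[
    {"grip": 1,"x": -3,"y": -0.6,"z": 20,"roll": 0},
    {"grip": 1,"x": 0,"y": 0,"z": 20,"roll": 0},
    {"grip": 1,"x": 0,"y": 0,"z": 11,"roll": 0},
    {"grip": 1,"x": 0,"y": 0,"z": 6,"roll": 0},
    {"grip": 1,"x": 0,"y": 0,"z": 1,"roll": 0},
  ],
)

```text
clock: 24.15
tcp_pos: [0.5248, 0.3645, 0.0252]
orientation: [-0.001, -0.047, 0.999, -0.001]
wrist_force: [0.0, 0.4, -0.4]
finger_gap: 0.0068
grip_force: 61.6
```

>>> servo_tool(
  increments=[
    {"grip": 0.8,"x": 0,"y": 0,"z": 0,"roll": 0},
    {"grip": 0.8,"x": 0,"y": 0,"z": 0,"roll": 0},
    {"grip": 0.8,"x": 0,"y": 0,"z": 0,"roll": 0},
    {"grip": 0.8,"x": 0,"y": 0,"z": -20,"roll": 0},
    {"grip": 0.8,"x": 0,"y": 0,"z": -30,"roll": 0},
  ],
)

```text
clock: 24.57
tcp_pos: [0.5236, 0.3638, 0.0742]
orientation: [-0.003, -0.047, 0.999, -0.001]
wrist_force: [0.6, 0.7, -0.9]
finger_gap: 0.017
grip_force: 0.0
```

>>> servo_tool(
  increments=[
    {"grip": 0.6,"x": 0,"y": 0,"z": -40,"roll": 0},
    {"grip": 0.6,"x": 0,"y": 0,"z": -40,"roll": 0},
    {"grip": 0.6,"x": 0,"y": 0,"z": 0,"roll": 0},
    {"grip": 0.6,"x": 0,"y": 0,"z": 0,"roll": 0},
  ],
)

```text
clock: 24.9
tcp_pos: [0.5279, 0.3662, 0.1609]
orientation: [0.004, -0.047, 0.999, 0.002]
wrist_force: [0.4, 0.0, -1.1]
finger_gap: 0.0339
grip_force: 0.0
```

```bash
python3 look.py 2 5 6; python3 - <<'E'
from h import *
cv2.imwrite("pics/v2.png",cv2.resize(env.read_camera("scene")[150:420,200:520],None,fx=2,fy=2,interpolation=cv2.INTER_CUBIC)[:,:,::-1])
E
python3 p.py .4157 .304 .15 95.5
```

```text
2 [2.97250e+00 1.00000e+00 5.94000e-01 8.20000e-03 4.41458e+01]
5 [2.562700e+00 1.000000e+00 4.462000e-01 2.700000e-03 2.878789e+02]
6 [ 7.646000e-01  1.000000e+00  4.372000e-01 -1.281000e-01  3.373316e+02]
t25.1 at [0.5249 0.3646 0.1554] psi 185.4 gap 0.0339 gf 0 F [-0.9  0.2  0.3]
quat psi -174.6
xy before roll [114.5 -50. ] | after roll [ -49.8 -114.5] rows 4 per row [-12.4 -28.6] | z 5.4 | roll 89.9 rows 13
```

View pics/v2.png

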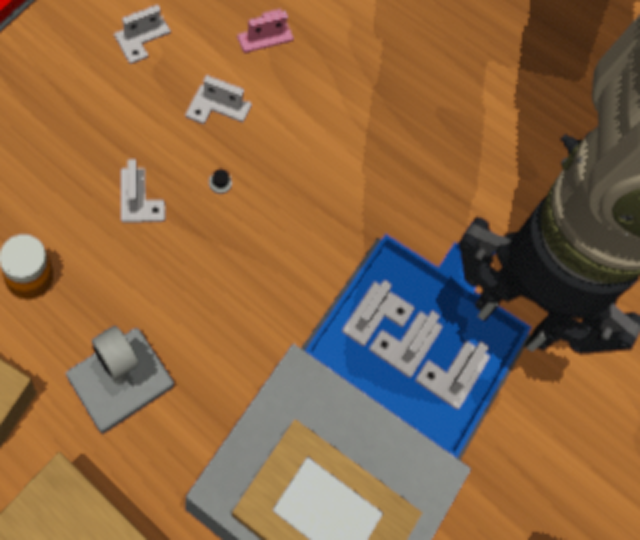

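View: blue tray holds its three right-hand brackets lying flat and clear of each other (375,310), (410,340), (460,370); the knob, mic and jar haven't moved. Closing the blue tray now.

>>> servo_tool(
  increments=[
    {"grip": 0.6,"x": 28.6,"y": -12.5,"z": 0,"roll": 0},
    {"grip": 0.6,"x": 28.6,"y": -12.5,"z": 0,"roll": 0},
    {"grip": 0.6,"x": 28.6,"y": -12.5,"z": 0,"roll": 0},
    {"grip": 0.6,"x": 28.6,"y": -12.5,"z": 0,"roll": 0},
    {"grip": 0.6,"x": 0,"y": 0,"z": 0,"roll": 7},
  ],
)

```text
clock: 25.47
tcp_pos: [0.4084, 0.3004, 0.1532]
orientation: [-0.005, 0.014, 1.0, -0.003]
wrist_force: [-1.1, -1.3, -1.0]
finger_gap: 0.0344
grip_force: 0.0
```

>>> servo_tool(
  increments=[
    {"grip": 0.6,"x": 0,"y": 0,"z": 0,"roll": 7},
    {"grip": 0.6,"x": 0,"y": 0,"z": 0,"roll": 7},
    {"grip": 0.6,"x": 0,"y": 0,"z": 0,"roll": 7},
    {"grip": 0.6,"x": 0,"y": 0,"z": 0,"roll": 7},
    {"grip": 0.6,"x": 0,"y": 0,"z": 0,"roll": 7},
  ],
)

```text
clock: 25.88
tcp_pos: [0.4152, 0.3037, 0.1544]
orientation: [-0.001, 0.317, 0.949, -0.001]
wrist_force: [0.2, -0.4, -0.1]
finger_gap: 0.034
grip_force: 0.0
```

>>> servo_tool(
  increments=[
    {"grip": 0.6,"x": 0,"y": 0,"z": 10,"roll": 7},
    {"grip": 0.6,"x": 0,"y": 0,"z": 10,"roll": 7},
    {"grip": 0.6,"x": 0,"y": 0,"z": 10,"roll": 7},
    {"grip": 0.6,"x": 0,"y": 0,"z": 10,"roll": 7},
    {"grip": 0.6,"x": 0,"y": 0,"z": 10,"roll": 7},
  ],
)

```text
clock: 26.3
tcp_pos: [0.4151, 0.3036, 0.104]
orientation: [-0.001, 0.587, 0.809, -0.002]
wrist_force: [-0.5, -0.1, 0.9]
finger_gap: 0.0337
grip_force: 0.0
```

>>> servo_tool(
  increments=[
    {"grip": 0.6,"x": 0,"y": 0,"z": 0,"roll": 7},
    {"grip": 0.6,"x": 0,"y": 0,"z": 0,"roll": 5.9},
    {"grip": 0.6,"x": 0,"y": 0,"z": 0,"roll": 0},
    {"grip": 0.6,"x": 0,"y": 0,"z": 0,"roll": 0},
    {"grip": 0.6,"x": 0,"y": 0,"z": 0,"roll": 0},
  ],
)

```text
clock: 26.72
tcp_pos: [0.4159, 0.304, 0.1055]
orientation: [-0.0, 0.671, 0.741, -0.001]
wrist_force: [-0.4, 0.0, -0.5]
finger_gap: 0.0342
grip_force: 0.0
```

```bash
python3 p.py .4147 .3038 .03 95.4
```

```text
t26.7 at [0.4159 0.304  0.1055] psi 95.7 gap 0.0342 gf 0 F [-0.4  0.  -0.5]
quat psi 95.7
xy before roll [-0.1 -1.2] | after roll [-0.1 -1.2] rows 1 per row [-0.1 -1.2] | z 75.5 | roll 0.3 rows 1
```

>>> servo_tool(
  increments=[
    {"grip": 0.6,"x": 0,"y": -1.2,"z": 30,"roll": 0},
    {"grip": 0.6,"x": 0,"y": 0,"z": 25,"roll": 0},
    {"grip": 0.6,"x": 0,"y": 0,"z": 15,"roll": 0},
    {"grip": 0.6,"x": 0,"y": 0,"z": 5,"roll": 0},
    {"grip": 0.6,"x": 0,"y": 0,"z": 0,"roll": 0},
  ],
)

```text
clock: 27.13
tcp_pos: [0.414, 0.3036, 0.0299]
orientation: [-0.001, 0.672, 0.741, -0.002]
wrist_force: [-0.3, -0.7, -0.1]
finger_gap: 0.0341
grip_force: 0.0
```

>>> servo_tool(
  increments=[
    {"grip": 1,"x": 0,"y": 0,"z": 0,"roll": 0},
    {"grip": 1,"x": 0,"y": 0,"z": 0,"roll": 0},
    {"grip": 1,"x": 0,"y": 0,"z": 0,"roll": 0},
    {"grip": 1,"x": 0,"y": 0,"z": 0,"roll": 0},
    {"grip": 1,"x": 0,"y": 0,"z": 0,"roll": 0},
  ],
)

```text
clock: 27.55
tcp_pos: [0.4162, 0.3047, 0.0325]
orientation: [0.0, 0.672, 0.74, 0.001]
wrist_force: [0.4, -1.5, 6.7]
finger_gap: 0.0091
grip_force: 59.5
```

>>> servo_tool(
  increments=[
    {"grip": 1,"x": 0,"y": 10,"z": 0,"roll": 0},
    {"grip": 1,"x": 0,"y": 18,"z": 0,"roll": 0},
    {"grip": 1,"x": 0,"y": 18,"z": 0,"roll": 0},
    {"grip": 1,"x": 0,"y": 18,"z": 0,"roll": 0},
    {"grip": 1,"x": 0,"y": 18,"z": 0,"roll": 0},
  ],
)

```text
clock: 27.97
tcp_pos: [0.4977, 0.3127, 0.0325]
orientation: [-0.0, 0.672, 0.741, 0.001]
wrist_force: [-3.7, 0.7, 7.6]
finger_gap: 0.009
grip_force: 59.9
```

>>> servo_tool(
  increments=[
    {"grip": 1,"x": 0,"y": 18,"z": 0,"roll": 0},
    {"grip": 1,"x": 0,"y": 18,"z": 0,"roll": 0},
    {"grip": 1,"x": 0,"y": 15,"z": 0,"roll": 0},
    {"grip": 1,"x": 0,"y": 10,"z": 0,"roll": 0},
    {"grip": 1,"x": 0,"y": 8,"z": 0,"roll": 0},
  ],
)

```text
clock: 28.38
tcp_pos: [0.5671, 0.3195, 0.0325]
orientation: [0.0, 0.672, 0.74, 0.001]
wrist_force: [-2.5, 0.3, 7.5]
finger_gap: 0.0088
grip_force: 59.9
```

>>> servo_tool(
  increments=[
    {"grip": 1,"x": 0,"y": 3,"z": 0,"roll": 0},
    {"grip": 1,"x": 0,"y": 2,"z": 0,"roll": 0},
    {"grip": 1,"x": 0,"y": 0,"z": 0,"roll": 0},
    {"grip": 1,"x": 0,"y": 0,"z": 0,"roll": 0},
  ],
)

```text
clock: 28.72
tcp_pos: [0.572, 0.32, 0.0326]
orientation: [0.001, 0.672, 0.74, 0.002]
wrist_force: [1.6, 1.9, 5.2]
finger_gap: 0.0091
grip_force: 59.5
```

```bash
python3 p.py .5757 .3197 .03 95.5
```

```text
t28.7 at [0.572  0.32   0.0326] psi 95.5 gap 0.0091 gf 60 F [1.6 1.9 5.2]
quat psi 95.5
xy before roll [-0.7  3.6] | after roll [-0.7  3.6] rows 1 per row [-0.7  3.6] | z 2.6 | roll 0.0 rows 1
```

Creep into the stop, watching the force.

>>> servo_tool(
  increments=[
    {"grip": 1,"x": 0,"y": 2,"z": 0,"roll": 0},
    {"grip": 1,"x": 0,"y": 2,"z": 0,"roll": 0},
    {"grip": 1,"x": 0,"y": 0,"z": 0,"roll": 0},
  ],
)

```text
clock: 28.97
tcp_pos: [0.5752, 0.3203, 0.0325]
orientation: [0.0, 0.672, 0.74, 0.001]
wrist_force: [-0.4, 1.9, 7.2]
finger_gap: 0.0087
grip_force: 59.8
```

>>> servo_tool(
  increments=[
    {"grip": 1,"x": 0,"y": 1.5,"z": 0,"roll": 0},
    {"grip": 1,"x": 0,"y": 0,"z": 0,"roll": 0},
  ],
)

```text
clock: 29.13
tcp_pos: [0.5765, 0.3205, 0.0326]
orientation: [0.0, 0.672, 0.741, 0.001]
wrist_force: [-0.1, 1.8, 7.1]
finger_gap: 0.0093
grip_force: 59.8
```

>>> servo_tool(
  increments=[
    {"grip": 1,"x": 0,"y": 1.5,"z": 0,"roll": 0},
    {"grip": 1,"x": 0,"y": 0,"z": 0,"roll": 0},
  ],
)

```text
clock: 29.3
tcp_pos: [0.5777, 0.3205, 0.0325]
orientation: [-0.0, 0.672, 0.741, 0.001]
wrist_force: [-2.1, 1.6, 7.6]
finger_gap: 0.0091
grip_force: 60.0
```

>>> servo_tool(
  increments=[
    {"grip": 1,"x": 0,"y": 1.5,"z": 0,"roll": 0},
    {"grip": 1,"x": 0,"y": 0,"z": 0,"roll": 0},
    {"grip": 1,"x": 0,"y": 0,"z": 0,"roll": 0},
  ],
)

```text
clock: 29.55
tcp_pos: [0.5776, 0.3205, 0.0325]
orientation: [-0.001, 0.672, 0.741, -0.0]
wrist_force: [-5.3, 0.6, 11.0]
finger_gap: 0.0092
grip_force: 60.4
```

>>> servo_tool(
  increments=[
    {"grip": 1,"x": 0,"y": 1.5,"z": 0,"roll": 0},
    {"grip": 1,"x": 0,"y": 0,"z": 0,"roll": 0},
    {"grip": 1,"x": 0,"y": 0,"z": 0,"roll": 0},
  ],
)

```text
clock: 29.8
tcp_pos: [0.5776, 0.3205, 0.0325]
orientation: [-0.002, 0.672, 0.741, -0.001]
wrist_force: [-9.7, 0.2, 13.6]
finger_gap: 0.0091
grip_force: 60.8
```

>>> servo_tool(
  increments=[
    {"grip": 1,"x": 0,"y": 1.5,"z": 0,"roll": 0},
    {"grip": 1,"x": 0,"y": 0,"z": 0,"roll": 0},
    {"grip": 1,"x": 0,"y": 0,"z": 0,"roll": 0},
  ],
)

```text
clock: 30.05
tcp_pos: [0.5776, 0.3205, 0.0325]
orientation: [-0.002, 0.672, 0.741, -0.002]
wrist_force: [-14.3, -0.3, 16.8]
finger_gap: 0.009
grip_force: 61.2
```

Stop reached (position steady, force rising): blue is fully home. Relieve, release, lift.

>>> servo_tool(
  increments=[
    {"grip": 1,"x": 0,"y": -3.5,"z": 0,"roll": 0},
    {"grip": 0.6,"x": 0,"y": 0,"z": 0,"roll": 0},
    {"grip": 0.6,"x": 0,"y": 0,"z": 0,"roll": 0},
    {"grip": 0.6,"x": 0,"y": 0,"z": 0,"roll": 0},
    {"grip": 0.6,"x": 0,"y": 0,"z": -20,"roll": 0},
  ],
)

```text
clock: 30.47
tcp_pos: [0.5756, 0.3185, 0.0467]
orientation: [-0.002, 0.672, 0.74, -0.004]
wrist_force: [-0.5, -0.3, 0.1]
finger_gap: 0.034
grip_force: 0.0
```

>>> servo_tool(
  increments=[
    {"grip": 0.6,"x": 0,"y": 0,"z": -40,"roll": 0},
    {"grip": 0.6,"x": 0,"y": 0,"z": -35,"roll": 0},
    {"grip": 0.6,"x": 0,"y": 0,"z": -20,"roll": 0},
    {"grip": 0.6,"x": 0,"y": 0,"z": 0,"roll": 0},
  ],
)

```text
clock: 30.8
tcp_pos: [0.5816, 0.321, 0.152]
orientation: [0.002, 0.672, 0.74, 0.004]
wrist_force: [0.9, 0.7, 0.8]
finger_gap: 0.0339
grip_force: 0.0
```

```bash
python3 look.py 2 5 6; python3 p.py .4374 -.128 .1 158
```

```text
2 [2.97250e+00 1.00000e+00 5.94000e-01 8.20000e-03 4.41458e+01]
5 [2.262700e+00 1.000000e+00 4.463000e-01 2.600000e-03 2.877652e+02]
6 [ 7.646000e-01  1.000000e+00  4.372000e-01 -1.281000e-01  3.373316e+02]
t30.9 at [0.5792 0.32   0.1468] psi 95.5 gap 0.0343 gf 0 F [ 0.5  0.7 -0.4]
quat psi 95.5
xy before roll [-432.3 -184.1] | after roll [ -36.3 -468.5] rows 13 per row [ -2.8 -36. ] | z 46.8 | roll -62.5 rows 9
```

>>> servo_tool(
  increments=[
    {"grip": 0.6,"x": -33.3,"y": -14.2,"z": 0,"roll": 0},
    {"grip": 0.6,"x": -33.3,"y": -14.2,"z": 0,"roll": 0},
    {"grip": 0.6,"x": -33.3,"y": -14.2,"z": 0,"roll": 0},
    {"grip": 0.6,"x": -33.3,"y": -14.2,"z": 0,"roll": 0},
    {"grip": 0.6,"x": -33.3,"y": -14.2,"z": 0,"roll": 0},
  ],
)

```text
clock: 31.32
tcp_pos: [0.5215, 0.1458, 0.1437]
orientation: [-0.001, 0.672, 0.741, -0.002]
wrist_force: [-0.0, -0.3, 0.7]
finger_gap: 0.0341
grip_force: 0.0
```

>>> servo_tool(
  increments=[
    {"grip": 0.6,"x": -33.3,"y": -14.2,"z": 0,"roll": 0},
    {"grip": 0.6,"x": -33.3,"y": -14.2,"z": 0,"roll": 0},
    {"grip": 0.6,"x": -33.3,"y": -14.2,"z": 0,"roll": 0},
    {"grip": 0.6,"x": -33.3,"y": -14.2,"z": 0,"roll": 0},
    {"grip": 0.6,"x": -33.3,"y": -14.2,"z": 0,"roll": 0},
  ],
)

```text
clock: 31.73
tcp_pos: [0.4669, -0.0263, 0.1442]
orientation: [-0.002, 0.672, 0.74, -0.001]
wrist_force: [0.9, 0.1, 0.4]
finger_gap: 0.0338
grip_force: 0.0
```

>>> servo_tool(
  increments=[
    {"grip": 0.6,"x": -33.3,"y": -14.2,"z": 0,"roll": 0},
    {"grip": 0.6,"x": -33.3,"y": -14.2,"z": 0,"roll": 0},
    {"grip": 0.6,"x": -33.3,"y": -14.2,"z": 0,"roll": 0},
    {"grip": 0.6,"x": 0,"y": 0,"z": 0,"roll": -7},
    {"grip": 0.6,"x": 0,"y": 0,"z": 0,"roll": -7},
  ],
)

```text
clock: 32.15
tcp_pos: [0.4344, -0.1304, 0.1442]
orientation: [-0.002, 0.577, 0.817, -0.0]
wrist_force: [0.6, -0.1, -0.1]
finger_gap: 0.0341
grip_force: 0.0
```

>>> servo_tool(
  increments=[
    {"grip": 0.6,"x": 0,"y": 0,"z": 15,"roll": -7},
    {"grip": 0.6,"x": 0,"y": 0,"z": 15,"roll": -7},
    {"grip": 0.6,"x": 0,"y": 0,"z": 15,"roll": -7},
    {"grip": 0.6,"x": 0,"y": 0,"z": 15,"roll": -7},
    {"grip": 0.6,"x": 0,"y": 0,"z": 5,"roll": -7},
  ],
)

```text
clock: 32.57
tcp_pos: [0.4334, -0.1274, 0.0773]
orientation: [-0.003, 0.302, 0.953, 0.0]
wrist_force: [-1.5, 0.3, -0.5]
finger_gap: 0.0341
grip_force: 0.0
```

>>> servo_tool(
  increments=[
    {"grip": 0.6,"x": 0,"y": 0,"z": 0,"roll": -7},
    {"grip": 0.6,"x": 0,"y": 0,"z": 0,"roll": -6.5},
    {"grip": 0.6,"x": 0,"y": 0,"z": 0,"roll": 0},
    {"grip": 0.6,"x": 0,"y": 0,"z": 0,"roll": 0},
    {"grip": 0.6,"x": 0,"y": 0,"z": 0,"roll": 0},
  ],
)

```text
clock: 32.98
tcp_pos: [0.4357, -0.1284, 0.0804]
orientation: [-0.001, 0.192, 0.981, 0.0]
wrist_force: [0.0, -0.1, 0.4]
finger_gap: 0.0339
grip_force: 0.0
```

```bash
python3 p.py .4374 -.128 .0125 158
```

```text
t33.0 at [ 0.4357 -0.1284  0.0804] psi 157.9 gap 0.0339 gf 0 F [ 0.  -0.1  0.4]
quat psi 157.9
xy before roll [-1.4  1. ] | after roll [-1.4  1. ] rows 1 per row [-1.4  1. ] | z 67.9 | roll -0.1 rows 1
```

>>> servo_tool(
  increments=[
    {"grip": 0.6,"x": -1.4,"y": 1,"z": 25,"roll": 0},
    {"grip": 0.6,"x": 0,"y": 0,"z": 25,"roll": 0},
    {"grip": 0.6,"x": 0,"y": 0,"z": 13,"roll": 0},
    {"grip": 0.6,"x": 0,"y": 0,"z": 4,"roll": 0},
    {"grip": 0.6,"x": 0,"y": 0,"z": 0,"roll": 0},
  ],
)

```text
clock: 33.4
tcp_pos: [0.4369, -0.1278, 0.0132]
orientation: [-0.001, 0.191, 0.982, 0.0]
wrist_force: [-0.5, -0.3, -0.2]
finger_gap: 0.0341
grip_force: 0.0
```

>>> servo_tool(
  increments=[
    {"grip": 1,"x": 0,"y": 0,"z": 0,"roll": 0},
    {"grip": 1,"x": 0,"y": 0,"z": 0,"roll": 0},
    {"grip": 1,"x": 0,"y": 0,"z": 0,"roll": 0},
    {"grip": 1,"x": 0,"y": 0,"z": 0,"roll": 0},
    {"grip": 1,"x": 0,"y": 0,"z": 0,"roll": 0},
  ],
)

```text
clock: 33.82
tcp_pos: [0.4392, -0.1288, 0.0154]
orientation: [0.001, 0.191, 0.982, -0.0]
wrist_force: [-0.5, 1.3, 5.8]
finger_gap: 0.0063
grip_force: 59.7
```

>>> servo_tool(
  increments=[
    {"grip": 1,"x": 0,"y": 0,"z": -10,"roll": 0},
    {"grip": 1,"x": 0,"y": 0,"z": -25,"roll": 0},
    {"grip": 1,"x": 0,"y": 0,"z": -30,"roll": 0},
    {"grip": 1,"x": 0,"y": 0,"z": -20,"roll": 0},
    {"grip": 1,"x": 0,"y": 0,"z": 0,"roll": 0},
  ],
)

```text
clock: 34.23
tcp_pos: [0.4407, -0.1295, 0.1035]
orientation: [0.004, 0.191, 0.982, -0.001]
wrist_force: [0.7, -0.7, -0.7]
finger_gap: 0.0066
grip_force: 58.8
```

```bash
python3 p.py .5286 -.3874 .1 184.3
```

```text
t34.2 at [ 0.4407 -0.1295  0.1035] psi 158.0 gap 0.0066 gf 59 F [ 0.7 -0.7 -0.7]
quat psi 158.0
xy before roll [-178.  -206.2] | after roll [ -68.3 -263.7] rows 8 per row [ -8.5 -33. ] | z 3.5 | roll -26.3 rows 4
```

>>> servo_tool(
  increments=[
    {"grip": 1,"x": -22.3,"y": -25.8,"z": 0,"roll": 0},
    {"grip": 1,"x": -22.3,"y": -25.8,"z": 0,"roll": 0},
    {"grip": 1,"x": -22.3,"y": -25.8,"z": 0,"roll": 0},
    {"grip": 1,"x": -22.3,"y": -25.8,"z": 0,"roll": 0},
    {"grip": 1,"x": -22.3,"y": -25.8,"z": 0,"roll": 0},
  ],
)

```text
clock: 34.65
tcp_pos: [0.4931, -0.2908, 0.0984]
orientation: [-0.0, 0.191, 0.982, 0.0]
wrist_force: [0.1, -0.3, -0.5]
finger_gap: 0.0068
grip_force: 58.8
```

>>> servo_tool(
  increments=[
    {"grip": 1,"x": -22.3,"y": -25.8,"z": 0,"roll": 0},
    {"grip": 1,"x": -22.3,"y": -25.8,"z": 0,"roll": 0},
    {"grip": 1,"x": -22.3,"y": -25.8,"z": 0,"roll": 0},
    {"grip": 1,"x": 0,"y": 0,"z": 0,"roll": -6.6},
    {"grip": 1,"x": 0,"y": 0,"z": 0,"roll": -6.6},
  ],
)

```text
clock: 35.07
tcp_pos: [0.526, -0.3885, 0.0972]
orientation: [-0.001, 0.075, 0.997, 0.0]
wrist_force: [-0.7, 0.5, -0.8]
finger_gap: 0.0066
grip_force: 58.9
```

>>> servo_tool(
  increments=[
    {"grip": 1,"x": 0,"y": 0,"z": 5,"roll": -6.6},
    {"grip": 1,"x": 0,"y": 0,"z": 5,"roll": -6.5},
    {"grip": 1,"x": 0,"y": 0,"z": 0,"roll": 0},
    {"grip": 1,"x": 0,"y": 0,"z": 0,"roll": 0},
    {"grip": 1,"x": 0,"y": 0,"z": 0,"roll": 0},
  ],
)

```text
clock: 35.48
tcp_pos: [0.5261, -0.3862, 0.0889]
orientation: [-0.0, -0.036, 0.999, 0.0]
wrist_force: [0.8, -0.5, -1.2]
finger_gap: 0.0068
grip_force: 58.9
```

```bash
python3 p.py .5286 -.3874 .0255 184.3
```

```text
t35.5 at [ 0.5261 -0.3862  0.0889] psi 184.2 gap 0.0068 gf 59 F [ 0.8 -0.5 -1.2]
quat psi -175.8
xy before roll [-2.4 -1.3] | after roll [-2.4 -1.3] rows 1 per row [-2.4 -1.3] | z 63.4 | roll -0.1 rows 1
```

>>> servo_tool(
  increments=[
    {"grip": 1,"x": -2.4,"y": -1.2,"z": 20,"roll": 0},
    {"grip": 1,"x": 0,"y": 0,"z": 22,"roll": 0},
    {"grip": 1,"x": 0,"y": 0,"z": 14,"roll": 0},
    {"grip": 1,"x": 0,"y": 0,"z": 6,"roll": 0},
    {"grip": 1,"x": 0,"y": 0,"z": 1,"roll": 0},
  ],
)

```text
clock: 35.9
tcp_pos: [0.5281, -0.3868, 0.0252]
orientation: [-0.001, -0.037, 0.999, 0.001]
wrist_force: [-0.4, 0.8, -1.3]
finger_gap: 0.0068
grip_force: 59.0
```

>>> servo_tool(
  increments=[
    {"grip": 0.8,"x": 0,"y": 0,"z": 0,"roll": 0},
    {"grip": 0.8,"x": 0,"y": 0,"z": 0,"roll": 0},
    {"grip": 0.8,"x": 0,"y": 0,"z": 0,"roll": 0},
    {"grip": 0.8,"x": 0,"y": 0,"z": -20,"roll": 0},
    {"grip": 0.8,"x": 0,"y": 0,"z": -30,"roll": 0},
  ],
)

```text
clock: 36.32
tcp_pos: [0.5272, -0.386, 0.0744]
orientation: [-0.002, -0.038, 0.999, 0.002]
wrist_force: [0.2, 0.5, 0.2]
finger_gap: 0.0171
grip_force: 0.0
```

>>> servo_tool(
  increments=[
    {"grip": 0.6,"x": 0,"y": 0,"z": -25,"roll": 0},
    {"grip": 0.6,"x": 0,"y": 0,"z": 0,"roll": 0},
    {"grip": 0.6,"x": 0,"y": 0,"z": 0,"roll": 0},
  ],
)

```text
clock: 36.57
tcp_pos: [0.5304, -0.389, 0.1047]
orientation: [0.002, -0.038, 0.999, -0.002]
wrist_force: [1.4, 0.4, -0.3]
finger_gap: 0.0343
grip_force: 0.0
```

```bash
python3 look.py 2 5; python3 p.py .5943 .008 .1 224.4
```

```text
2 [3.07150e+00 1.00000e+00 5.94300e-01 8.10000e-03 4.48909e+01]
5 [1.072210e+01 1.000000e+00 4.463000e-01 2.600000e-03 2.879263e+02]
t36.7 at [ 0.5287 -0.3874  0.1015] psi 184.3 gap 0.0343 gf 0 F [-0.3  0.4  0.1]
quat psi -175.7
xy before roll [-95.2 389.3] | after roll [-323.5  236.6] rows 11 per row [-29.4  21.5] | z 1.5 | roll -40.1 rows 6
```

>>> servo_tool(
  increments=[
    {"grip": 0.6,"x": -8.7,"y": 35.4,"z": 0,"roll": 0},
    {"grip": 0.6,"x": -8.7,"y": 35.4,"z": 0,"roll": 0},
    {"grip": 0.6,"x": -8.7,"y": 35.4,"z": 0,"roll": 0},
    {"grip": 0.6,"x": -8.7,"y": 35.4,"z": 0,"roll": 0},
    {"grip": 0.6,"x": -8.7,"y": 35.4,"z": 0,"roll": 0},
  ],
)

```text
clock: 37.08
tcp_pos: [0.5578, -0.2057, 0.0998]
orientation: [-0.001, -0.037, 0.999, 0.001]
wrist_force: [0.4, 0.4, 0.1]
finger_gap: 0.0343
grip_force: 0.0
```

>>> servo_tool(
  increments=[
    {"grip": 0.6,"x": -8.7,"y": 35.4,"z": 0,"roll": 0},
    {"grip": 0.6,"x": -8.7,"y": 35.4,"z": 0,"roll": 0},
    {"grip": 0.6,"x": -8.7,"y": 35.4,"z": 0,"roll": 0},
    {"grip": 0.6,"x": -8.7,"y": 35.4,"z": 0,"roll": 0},
    {"grip": 0.6,"x": -8.7,"y": 35.4,"z": 0,"roll": 0},
  ],
)

```text
clock: 37.5
tcp_pos: [0.5878, -0.0259, 0.0999]
orientation: [-0.001, -0.038, 0.999, 0.0]
wrist_force: [0.5, 0.1, -0.1]
finger_gap: 0.0344
grip_force: 0.0
```

>>> servo_tool(
  increments=[
    {"grip": 0.6,"x": -8.7,"y": 35.4,"z": 0,"roll": 0},
    {"grip": 0.6,"x": 0,"y": 0,"z": 0,"roll": -6.7},
    {"grip": 0.6,"x": 0,"y": 0,"z": 0,"roll": -6.7},
    {"grip": 0.6,"x": 0,"y": 0,"z": 10,"roll": -6.7},
    {"grip": 0.6,"x": 0,"y": 0,"z": 10,"roll": -6.7},
  ],
)

```text
clock: 37.92
tcp_pos: [0.5944, 0.0088, 0.0802]
orientation: [-0.0, -0.272, 0.962, 0.0]
wrist_force: [0.5, -0.2, 0.4]
finger_gap: 0.0344
grip_force: 0.0
```

>>> servo_tool(
  increments=[
    {"grip": 0.6,"x": 0,"y": 0,"z": 0,"roll": -6.7},
    {"grip": 0.6,"x": 0,"y": 0,"z": 0,"roll": -6.7},
    {"grip": 0.6,"x": 0,"y": 0,"z": 0,"roll": 0},
    {"grip": 0.6,"x": 0,"y": 0,"z": 0,"roll": 0},
    {"grip": 0.6,"x": 0,"y": 0,"z": 0,"roll": 0},
  ],
)

```text
clock: 38.33
tcp_pos: [0.5944, 0.0081, 0.0807]
orientation: [-0.0, -0.378, 0.926, 0.0]
wrist_force: [-0.1, -0.5, -0.0]
finger_gap: 0.0337
grip_force: 0.0
```

```bash
python3 p.py .5945 .008 .0125 224.5
```

```text
t38.3 at [0.5944 0.0081 0.0807] psi 224.4 gap 0.0337 gf 0 F [-0.1 -0.5 -0. ]
quat psi -135.6
xy before roll [-0.  -0.2] | after roll [-0.  -0.2] rows 1 per row [-0.  -0.2] | z 68.2 | roll -0.1 rows 1
```

>>> servo_tool(
  increments=[
    {"grip": 0.6,"x": 0,"y": 0,"z": 25,"roll": 0},
    {"grip": 0.6,"x": 0,"y": 0,"z": 25,"roll": 0},
    {"grip": 0.6,"x": 0,"y": 0,"z": 13,"roll": 0},
    {"grip": 0.6,"x": 0,"y": 0,"z": 5,"roll": 0},
    {"grip": 0.6,"x": 0,"y": 0,"z": 0,"roll": 0},
  ],
)

```text
clock: 38.75
tcp_pos: [0.5936, 0.0081, 0.0118]
orientation: [-0.001, -0.378, 0.926, 0.001]
wrist_force: [0.0, 0.1, 0.1]
finger_gap: 0.0342
grip_force: 0.0
```

>>> servo_tool(
  increments=[
    {"grip": 1,"x": 0,"y": 0,"z": 0,"roll": 0},
    {"grip": 1,"x": 0,"y": 0,"z": 0,"roll": 0},
    {"grip": 1,"x": 0,"y": 0,"z": 0,"roll": 0},
    {"grip": 1,"x": 0,"y": 0,"z": 0,"roll": 0},
    {"grip": 1,"x": 0,"y": 0,"z": 0,"roll": 0},
  ],
)

```text
clock: 39.17
tcp_pos: [0.596, 0.0079, 0.0147]
orientation: [0.001, -0.379, 0.925, -0.001]
wrist_force: [-0.3, -0.6, 5.7]
finger_gap: 0.0069
grip_force: 60.0
```

>>> servo_tool(
  increments=[
    {"grip": 1,"x": 0,"y": 0,"z": -10,"roll": 0},
    {"grip": 1,"x": 0,"y": 0,"z": -25,"roll": 0},
    {"grip": 1,"x": 0,"y": 0,"z": -30,"roll": 0},
    {"grip": 1,"x": 0,"y": 0,"z": -20,"roll": 0},
    {"grip": 1,"x": 0,"y": 0,"z": 0,"roll": 0},
  ],
)

```text
clock: 39.58
tcp_pos: [0.5978, 0.0078, 0.1038]
orientation: [0.003, -0.379, 0.925, -0.002]
wrist_force: [1.5, 0.2, 0.0]
finger_gap: 0.0069
grip_force: 59.1
```

```bash
python3 p.py .5248 -.3375 .1 184.3
```

```text
t39.6 at [0.5978 0.0078 0.1038] psi 224.5 gap 0.0069 gf 59 F [1.5 0.2 0. ]
quat psi -135.5
xy before roll [ 294.1 -195. ] | after roll [  98.6 -338.8] rows 10 per row [  9.9 -33.9] | z 3.8 | roll 40.2 rows 6
```

>>> servo_tool(
  increments=[
    {"grip": 1,"x": 29.4,"y": -19.5,"z": 0,"roll": 0},
    {"grip": 1,"x": 29.4,"y": -19.5,"z": 0,"roll": 0},
    {"grip": 1,"x": 29.4,"y": -19.5,"z": 0,"roll": 0},
    {"grip": 1,"x": 29.4,"y": -19.5,"z": 0,"roll": 0},
    {"grip": 1,"x": 29.4,"y": -19.5,"z": 0,"roll": 0},
  ],
)

```text
clock: 40.0
tcp_pos: [0.5573, -0.1655, 0.0979]
orientation: [-0.0, -0.379, 0.925, 0.0]
wrist_force: [1.0, -0.8, -0.9]
finger_gap: 0.0069
grip_force: 59.1
```

>>> servo_tool(
  increments=[
    {"grip": 1,"x": 29.4,"y": -19.5,"z": 0,"roll": 0},
    {"grip": 1,"x": 29.4,"y": -19.5,"z": 0,"roll": 0},
    {"grip": 1,"x": 29.4,"y": -19.5,"z": 0,"roll": 0},
    {"grip": 1,"x": 29.4,"y": -19.5,"z": 0,"roll": 0},
    {"grip": 1,"x": 29.4,"y": -19.5,"z": 0,"roll": 0},
  ],
)

```text
clock: 40.42
tcp_pos: [0.5208, -0.3383, 0.0978]
orientation: [-0.0, -0.379, 0.925, 0.001]
wrist_force: [1.0, -0.9, -0.1]
finger_gap: 0.0067
grip_force: 59.1
```

>>> servo_tool(
  increments=[
    {"grip": 1,"x": 0,"y": 0,"z": 0,"roll": 6.7},
    {"grip": 1,"x": 0,"y": 0,"z": 0,"roll": 6.7},
    {"grip": 1,"x": 0,"y": 0,"z": 0,"roll": 6.7},
    {"grip": 1,"x": 0,"y": 0,"z": 5,"roll": 6.7},
    {"grip": 1,"x": 0,"y": 0,"z": 5,"roll": 6.7},
  ],
)

```text
clock: 40.83
tcp_pos: [0.5215, -0.3371, 0.0878]
orientation: [-0.0, -0.093, 0.996, 0.0]
wrist_force: [0.4, -0.0, -1.4]
finger_gap: 0.0073
grip_force: 59.1
```

>>> servo_tool(
  increments=[
    {"grip": 1,"x": 0,"y": 0,"z": 0,"roll": 6.7},
    {"grip": 1,"x": 0,"y": 0,"z": 0,"roll": 0},
    {"grip": 1,"x": 0,"y": 0,"z": 0,"roll": 0},
    {"grip": 1,"x": 0,"y": 0,"z": 0,"roll": 0},
  ],
)

```text
clock: 41.17
tcp_pos: [0.5218, -0.337, 0.0882]
orientation: [-0.0, -0.039, 0.999, 0.0]
wrist_force: [-0.2, 0.3, -1.3]
finger_gap: 0.0067
grip_force: 59.1
```

```bash
python3 p.py .5248 -.3375 .0245 184.3
```

```text
t41.2 at [ 0.5218 -0.337   0.0882] psi 184.5 gap 0.0067 gf 59 F [-0.2  0.3 -1.3]
quat psi -175.5
xy before roll [-2.9 -0.8] | after roll [-2.9 -0.8] rows 1 per row [-2.9 -0.8] | z 63.7 | roll 0.2 rows 1
```

>>> servo_tool(
  increments=[
    {"grip": 1,"x": -2.9,"y": -0.8,"z": 20,"roll": 0},
    {"grip": 1,"x": 0,"y": 0,"z": 22,"roll": 0},
    {"grip": 1,"x": 0,"y": 0,"z": 14,"roll": 0},
    {"grip": 1,"x": 0,"y": 0,"z": 6,"roll": 0},
    {"grip": 1,"x": 0,"y": 0,"z": 1,"roll": 0},
  ],
)

```text
clock: 41.58
tcp_pos: [0.5244, -0.3372, 0.0244]
orientation: [-0.001, -0.038, 0.999, 0.001]
wrist_force: [0.4, 1.2, -0.6]
finger_gap: 0.0067
grip_force: 59.1
```

>>> servo_tool(
  increments=[
    {"grip": 0.8,"x": 0,"y": 0,"z": 0,"roll": 0},
    {"grip": 0.8,"x": 0,"y": 0,"z": 0,"roll": 0},
    {"grip": 0.8,"x": 0,"y": 0,"z": 0,"roll": 0},
    {"grip": 0.8,"x": 0,"y": 0,"z": -20,"roll": 0},
    {"grip": 0.8,"x": 0,"y": 0,"z": -30,"roll": 0},
  ],
)

```text
clock: 42.0
tcp_pos: [0.5231, -0.3363, 0.0734]
orientation: [-0.002, -0.038, 0.999, 0.002]
wrist_force: [0.4, -0.2, 0.6]
finger_gap: 0.0172
grip_force: 0.0
```

>>> servo_tool(
  increments=[
    {"grip": 0.6,"x": 0,"y": 0,"z": -25,"roll": 0},
    {"grip": 0.6,"x": 0,"y": 0,"z": 0,"roll": 0},
    {"grip": 0.6,"x": 0,"y": 0,"z": 0,"roll": 0},
  ],
)

```text
clock: 42.25
tcp_pos: [0.5265, -0.3391, 0.1033]
orientation: [0.002, -0.038, 0.999, -0.002]
wrist_force: [-0.7, -0.5, 0.0]
finger_gap: 0.0341
grip_force: 0.0
```

```bash
python3 look.py 5; python3 p.py .4464 .0026 .1 287.7
```

```text
5 [2.461000e+00 1.000000e+00 4.462000e-01 2.400000e-03 2.880523e+02]
t42.4 at [ 0.5248 -0.3376  0.1004] psi 184.3 gap 0.0344 gf 0 F [ 0.3  0.1 -0.3]
quat psi -175.7
xy before roll [ 52.5 345.2] | after roll [-348.   -28.7] rows 10 per row [-34.8  -2.9] | z 0.4 | roll -103.4 rows 15
```

>>> servo_tool(
  increments=[
    {"grip": 0.6,"x": 5.2,"y": 34.5,"z": 0,"roll": 0},
    {"grip": 0.6,"x": 5.2,"y": 34.5,"z": 0,"roll": 0},
    {"grip": 0.6,"x": 5.2,"y": 34.5,"z": 0,"roll": 0},
    {"grip": 0.6,"x": 5.2,"y": 34.5,"z": 0,"roll": 0},
    {"grip": 0.6,"x": 5.2,"y": 34.5,"z": 0,"roll": 0},
  ],
)

```text
clock: 42.77
tcp_pos: [0.4843, -0.1658, 0.0988]
orientation: [-0.001, -0.037, 0.999, 0.001]
wrist_force: [0.4, 0.3, 0.5]
finger_gap: 0.0342
grip_force: 0.0
```

>>> servo_tool(
  increments=[
    {"grip": 0.6,"x": 5.2,"y": 34.5,"z": 0,"roll": 0},
    {"grip": 0.6,"x": 5.2,"y": 34.5,"z": 0,"roll": 0},
    {"grip": 0.6,"x": 5.2,"y": 34.5,"z": 0,"roll": 0},
    {"grip": 0.6,"x": 5.2,"y": 34.5,"z": 0,"roll": 0},
    {"grip": 0.6,"x": 5.2,"y": 34.5,"z": 0,"roll": 0},
  ],
)

```text
clock: 43.18
tcp_pos: [0.4453, 0.004, 0.0992]
orientation: [-0.001, -0.038, 0.999, 0.0]
wrist_force: [0.6, -0.2, 0.1]
finger_gap: 0.0342
grip_force: 0.0
```

>>> servo_tool(
  increments=[
    {"grip": 0.6,"x": 0,"y": 0,"z": 0,"roll": -6.9},
    {"grip": 0.6,"x": 0,"y": 0,"z": 0,"roll": -6.9},
    {"grip": 0.6,"x": 0,"y": 0,"z": 0,"roll": -6.9},
    {"grip": 0.6,"x": 0,"y": 0,"z": 0,"roll": -6.9},
    {"grip": 0.6,"x": 0,"y": 0,"z": 0,"roll": -6.9},
  ],
)

```text
clock: 43.6
tcp_pos: [0.4459, 0.0028, 0.0991]
orientation: [-0.001, -0.335, 0.942, 0.001]
wrist_force: [-0.7, -1.4, -0.6]
finger_gap: 0.0341
grip_force: 0.0
```

>>> servo_tool(
  increments=[
    {"grip": 0.6,"x": 0,"y": 0,"z": 5,"roll": -6.9},
    {"grip": 0.6,"x": 0,"y": 0,"z": 5,"roll": -6.9},
    {"grip": 0.6,"x": 0,"y": 0,"z": 5,"roll": -6.9},
    {"grip": 0.6,"x": 0,"y": 0,"z": 5,"roll": -6.9},
    {"grip": 0.6,"x": 0,"y": 0,"z": 0,"roll": -6.9},
  ],
)

```text
clock: 44.02
tcp_pos: [0.4452, 0.0027, 0.0782]
orientation: [-0.001, -0.6, 0.8, 0.001]
wrist_force: [0.8, 0.3, -0.6]
finger_gap: 0.0341
grip_force: 0.0
```

>>> servo_tool(
  increments=[
    {"grip": 0.6,"x": 0,"y": 0,"z": 0,"roll": -6.9},
    {"grip": 0.6,"x": 0,"y": 0,"z": 0,"roll": -6.9},
    {"grip": 0.6,"x": 0,"y": 0,"z": 0,"roll": -6.9},
    {"grip": 0.6,"x": 0,"y": 0,"z": 0,"roll": -6.9},
    {"grip": 0.6,"x": 0,"y": 0,"z": 0,"roll": -6.9},
  ],
)

```text
clock: 44.43
tcp_pos: [0.4459, 0.0026, 0.0791]
orientation: [0.001, 0.81, -0.587, -0.001]
wrist_force: [0.3, -0.3, 0.0]
finger_gap: 0.0342
grip_force: 0.0
```

>>> servo_tool(
  increments=[
    {"grip": 0.6,"x": 0,"y": 0,"z": 0,"roll": 0},
    {"grip": 0.6,"x": 0,"y": 0,"z": 0,"roll": 0},
    {"grip": 0.6,"x": 0,"y": 0,"z": 0,"roll": 0},
  ],
)

```text
clock: 44.68
tcp_pos: [0.4465, 0.0025, 0.0797]
orientation: [0.0, 0.807, -0.59, -0.001]
wrist_force: [-0.9, 0.6, 0.4]
finger_gap: 0.0339
grip_force: 0.0
```

```bash
python3 p.py .4464 .0025 .0125 287.8
```

```text
t44.7 at [0.4465 0.0025 0.0797] psi 287.7 gap 0.0339 gf 0 F [-0.9  0.6  0.4]
quat psi -72.3
xy before roll [-0.   0.1] | after roll [-0.   0.1] rows 1 per row [-0.   0.1] | z 67.2 | roll -0.1 rows 1
```

>>> servo_tool(
  increments=[
    {"grip": 0.6,"x": 0,"y": 0,"z": 25,"roll": 0},
    {"grip": 0.6,"x": 0,"y": 0,"z": 25,"roll": 0},
    {"grip": 0.6,"x": 0,"y": 0,"z": 12,"roll": 0},
    {"grip": 0.6,"x": 0,"y": 0,"z": 5,"roll": 0},
    {"grip": 0.6,"x": 0,"y": 0,"z": 0,"roll": 0},
  ],
)

```text
clock: 45.1
tcp_pos: [0.4458, 0.0026, 0.0121]
orientation: [0.001, 0.808, -0.59, -0.001]
wrist_force: [0.5, -0.4, -0.3]
finger_gap: 0.0341
grip_force: 0.0
```

>>> servo_tool(
  increments=[
    {"grip": 1,"x": 0,"y": 0,"z": 0,"roll": 0},
    {"grip": 1,"x": 0,"y": 0,"z": 0,"roll": 0},
    {"grip": 1,"x": 0,"y": 0,"z": 0,"roll": 0},
    {"grip": 1,"x": 0,"y": 0,"z": 0,"roll": 0},
    {"grip": 1,"x": 0,"y": 0,"z": 0,"roll": 0},
  ],
)

```text
clock: 45.52
tcp_pos: [0.4482, 0.0022, 0.0143]
orientation: [-0.0, 0.808, -0.589, 0.001]
wrist_force: [0.3, -0.1, 5.6]
finger_gap: 0.0066
grip_force: 60.1
```

>>> servo_tool(
  increments=[
    {"grip": 1,"x": 0,"y": 0,"z": -10,"roll": 0},
    {"grip": 1,"x": 0,"y": 0,"z": -25,"roll": 0},
    {"grip": 1,"x": 0,"y": 0,"z": -30,"roll": 0},
    {"grip": 1,"x": 0,"y": 0,"z": -20,"roll": 0},
    {"grip": 1,"x": 0,"y": 0,"z": 0,"roll": 0},
  ],
)

```text
clock: 45.93
tcp_pos: [0.4499, 0.0019, 0.1023]
orientation: [-0.002, 0.808, -0.589, 0.003]
wrist_force: [1.2, -0.2, -0.9]
finger_gap: 0.0068
grip_force: 59.1
```

```bash
python3 p.py .521 -.2876 .1 184.3
```

```text
t45.9 at [0.4499 0.0019 0.1023] psi 287.8 gap 0.0068 gf 59 F [ 1.2 -0.2 -0.9]
quat psi -72.2
xy before roll [297.4  21. ] | after roll [ -49.2 -294.1] rows 8 per row [ -6.2 -36.8] | z 2.3 | roll 103.5 rows 15
```

>>> servo_tool(
  increments=[
    {"grip": 1,"x": 33,"y": 2.3,"z": 0,"roll": 0},
    {"grip": 1,"x": 33,"y": 2.3,"z": 0,"roll": 0},
    {"grip": 1,"x": 33,"y": 2.3,"z": 0,"roll": 0},
    {"grip": 1,"x": 33,"y": 2.3,"z": 0,"roll": 0},
    {"grip": 1,"x": 33,"y": 2.3,"z": 0,"roll": 0},
  ],
)

```text
clock: 46.35
tcp_pos: [0.4863, -0.1594, 0.0975]
orientation: [0.0, 0.808, -0.589, -0.0]
wrist_force: [-0.5, 0.9, -0.5]
finger_gap: 0.0072
grip_force: 59.1
```

>>> servo_tool(
  increments=[
    {"grip": 1,"x": 33,"y": 2.3,"z": 0,"roll": 0},
    {"grip": 1,"x": 33,"y": 2.3,"z": 0,"roll": 0},
    {"grip": 1,"x": 33,"y": 2.3,"z": 0,"roll": 0},
    {"grip": 1,"x": 33,"y": 2.3,"z": 0,"roll": 0},
    {"grip": 1,"x": 0,"y": 0,"z": 0,"roll": 6.9},
  ],
)

```text
clock: 46.77
tcp_pos: [0.5196, -0.2929, 0.0973]
orientation: [0.001, 0.77, -0.638, 0.002]
wrist_force: [1.3, -1.0, -1.1]
finger_gap: 0.0071
grip_force: 59.1
```

>>> servo_tool(
  increments=[
    {"grip": 1,"x": 0,"y": 0,"z": 0,"roll": 6.9},
    {"grip": 1,"x": 0,"y": 0,"z": 0,"roll": 6.9},
    {"grip": 1,"x": 0,"y": 0,"z": 0,"roll": 6.9},
    {"grip": 1,"x": 0,"y": 0,"z": 0,"roll": 6.9},
    {"grip": 1,"x": 0,"y": 0,"z": 0,"roll": 6.9},
  ],
)

```text
clock: 47.18
tcp_pos: [0.5177, -0.2864, 0.0971]
orientation: [-0.0, -0.545, 0.838, 0.001]
wrist_force: [0.6, -0.4, -0.9]
finger_gap: 0.0068
grip_force: 59.1
```

>>> servo_tool(
  increments=[
    {"grip": 1,"x": 0,"y": 0,"z": 0,"roll": 6.9},
    {"grip": 1,"x": 0,"y": 0,"z": 0,"roll": 6.9},
    {"grip": 1,"x": 0,"y": 0,"z": 0,"roll": 6.9},
    {"grip": 1,"x": 0,"y": 0,"z": 0,"roll": 6.9},
    {"grip": 1,"x": 0,"y": 0,"z": 0,"roll": 6.9},
  ],
)

```text
clock: 47.6
tcp_pos: [0.5177, -0.2863, 0.0971]
orientation: [-0.0, -0.272, 0.962, 0.001]
wrist_force: [0.6, -0.2, -1.2]
finger_gap: 0.0068
grip_force: 59.1
```

>>> servo_tool(
  increments=[
    {"grip": 1,"x": 0,"y": 0,"z": 0,"roll": 6.9},
    {"grip": 1,"x": 0,"y": 0,"z": 0,"roll": 6.9},
    {"grip": 1,"x": 0,"y": 0,"z": 0,"roll": 6.9},
    {"grip": 1,"x": 0,"y": 0,"z": 0,"roll": 6.9},
    {"grip": 1,"x": 0,"y": 0,"z": 0,"roll": 0},
  ],
)

```text
clock: 48.02
tcp_pos: [0.5177, -0.2863, 0.0972]
orientation: [-0.001, -0.036, 0.999, 0.0]
wrist_force: [-0.1, 1.0, -1.0]
finger_gap: 0.0069
grip_force: 59.1
```

>>> servo_tool(
  increments=[
    {"grip": 1,"x": 0,"y": 0,"z": 0,"roll": 0},
    {"grip": 1,"x": 0,"y": 0,"z": 0,"roll": 0},
    {"grip": 1,"x": 0,"y": 0,"z": 0,"roll": 0},
  ],
)

```text
clock: 48.27
tcp_pos: [0.5181, -0.2866, 0.098]
orientation: [-0.0, -0.039, 0.999, 0.0]
wrist_force: [0.7, 0.8, 0.4]
finger_gap: 0.0072
grip_force: 59.1
```

```bash
python3 p.py .521 -.2876 .0245 184.3
```

```text
t48.3 at [ 0.5181 -0.2866  0.098 ] psi 184.4 gap 0.0072 gf 59 F [0.7 0.8 0.4]
quat psi -175.6
xy before roll [-2.8 -1.2] | after roll [-2.8 -1.2] rows 1 per row [-2.8 -1.2] | z 73.5 | roll 0.1 rows 1
```

>>> servo_tool(
  increments=[
    {"grip": 1,"x": -2.8,"y": -1.2,"z": 25,"roll": 0},
    {"grip": 1,"x": 0,"y": 0,"z": 25,"roll": 0},
    {"grip": 1,"x": 0,"y": 0,"z": 15,"roll": 0},
    {"grip": 1,"x": 0,"y": 0,"z": 7,"roll": 0},
    {"grip": 1,"x": 0,"y": 0,"z": 1,"roll": 0},
  ],
)

```text
clock: 48.68
tcp_pos: [0.5205, -0.2872, 0.0242]
orientation: [-0.001, -0.038, 0.999, 0.001]
wrist_force: [-0.0, 0.5, -1.2]
finger_gap: 0.0071
grip_force: 59.1
```

>>> servo_tool(
  increments=[
    {"grip": 0.8,"x": 0,"y": 0,"z": 0,"roll": 0},
    {"grip": 0.8,"x": 0,"y": 0,"z": 0,"roll": 0},
    {"grip": 0.8,"x": 0,"y": 0,"z": 0,"roll": 0},
    {"grip": 0.8,"x": 0,"y": 0,"z": -20,"roll": 0},
    {"grip": 0.8,"x": 0,"y": 0,"z": -30,"roll": 0},
  ],
)

```text
clock: 49.1
tcp_pos: [0.5193, -0.2864, 0.0735]
orientation: [-0.002, -0.038, 0.999, 0.002]
wrist_force: [1.0, -0.4, 0.3]
finger_gap: 0.0172
grip_force: 0.0
```

>>> servo_tool(
  increments=[
    {"grip": 0.6,"x": 0,"y": 0,"z": -40,"roll": 0},
    {"grip": 0.6,"x": 0,"y": 0,"z": -30,"roll": 0},
    {"grip": 0.6,"x": 0,"y": 0,"z": 0,"roll": 0},
    {"grip": 0.6,"x": 0,"y": 0,"z": 0,"roll": 0},
  ],
)

```text
clock: 49.43
tcp_pos: [0.5229, -0.289, 0.1488]
orientation: [0.003, -0.038, 0.999, -0.002]
wrist_force: [0.4, -0.5, -1.0]
finger_gap: 0.0339
grip_force: 0.0
```

```bash
python3 p.py .4101 -.3455 .1 94.3; python3 - <<'E'
from h import *
cv2.imwrite("pics/v3.png",cv2.resize(env.read_camera("scene"),None,fx=1.4,fy=1.4,interpolation=cv2.INTER_CUBIC)[:,:,::-1])
E
```

```text
t49.4 at [ 0.5229 -0.289   0.1488] psi 184.3 gap 0.0339 gf 0 F [ 0.4 -0.5 -1. ]
quat psi -175.7
xy before roll [116.8 -47.8] | after roll [ -47.9 -116.7] rows 4 per row [-12.  -29.2] | z 48.8 | roll 90.0 rows 13
```

View pics/v3.png

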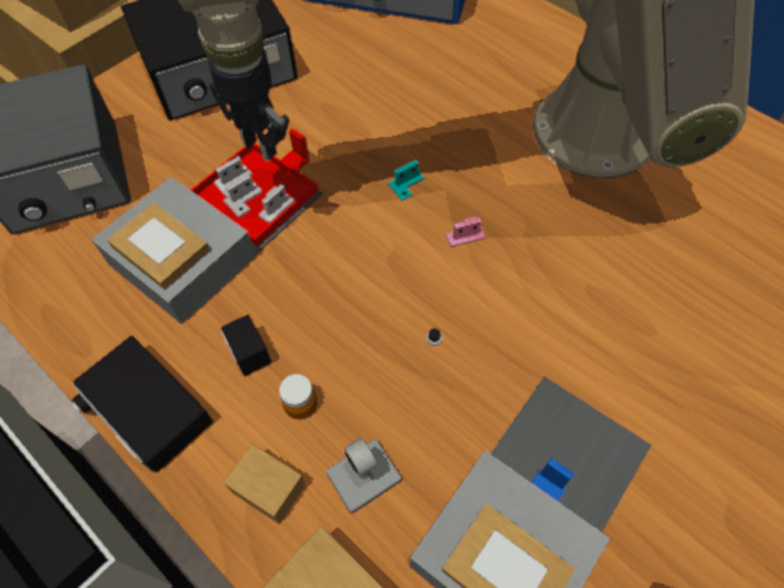

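View: red tray holds its three left-hand brackets (232,170), (243,192), (278,203); blue is home; the knob (434,337), jar, meter, mic and both look-alikes are where they were. Close the red tray.

>>> servo_tool(
  increments=[
    {"grip": 0.6,"x": 28.8,"y": -12,"z": 0,"roll": 0},
    {"grip": 0.6,"x": 28.8,"y": -12,"z": 0,"roll": 0},
    {"grip": 0.6,"x": 28.8,"y": -12,"z": 0,"roll": 0},
    {"grip": 0.6,"x": 28.8,"y": -12,"z": 0,"roll": 0},
    {"grip": 0.6,"x": 0,"y": 0,"z": 0,"roll": 7},
  ],
)

```text
clock: 49.9
tcp_pos: [0.4051, -0.3449, 0.1436]
orientation: [-0.002, 0.025, 1.0, 0.001]
wrist_force: [-0.1, 0.2, -0.6]
finger_gap: 0.0341
grip_force: 0.0
```

>>> servo_tool(
  increments=[
    {"grip": 0.6,"x": 0,"y": 0,"z": 0,"roll": 7},
    {"grip": 0.6,"x": 0,"y": 0,"z": 0,"roll": 7},
    {"grip": 0.6,"x": 0,"y": 0,"z": 0,"roll": 7},
    {"grip": 0.6,"x": 0,"y": 0,"z": 0,"roll": 7},
    {"grip": 0.6,"x": 0,"y": 0,"z": 0,"roll": 7},
  ],
)

```text
clock: 50.32
tcp_pos: [0.409, -0.3434, 0.1437]
orientation: [-0.001, 0.326, 0.945, 0.001]
wrist_force: [0.6, 0.1, -1.1]
finger_gap: 0.0343
grip_force: 0.0
```

>>> servo_tool(
  increments=[
    {"grip": 0.6,"x": 0,"y": 0,"z": 9,"roll": 7},
    {"grip": 0.6,"x": 0,"y": 0,"z": 9,"roll": 7},
    {"grip": 0.6,"x": 0,"y": 0,"z": 9,"roll": 7},
    {"grip": 0.6,"x": 0,"y": 0,"z": 9,"roll": 7},
    {"grip": 0.6,"x": 0,"y": 0,"z": 9,"roll": 7},
  ],
)

```text
clock: 50.73
tcp_pos: [0.409, -0.3432, 0.0983]
orientation: [-0.001, 0.595, 0.804, 0.0]
wrist_force: [-0.6, 0.3, -0.3]
finger_gap: 0.0342
grip_force: 0.0
```

>>> servo_tool(
  increments=[
    {"grip": 0.6,"x": 0,"y": 0,"z": 0,"roll": 7},
    {"grip": 0.6,"x": 0,"y": 0,"z": 0,"roll": 6},
    {"grip": 0.6,"x": 0,"y": 0,"z": 0,"roll": 0},
    {"grip": 0.6,"x": 0,"y": 0,"z": 0,"roll": 0},
    {"grip": 0.6,"x": 0,"y": 0,"z": 0,"roll": 0},
  ],
)

```text
clock: 51.15
tcp_pos: [0.4095, -0.3438, 0.0996]
orientation: [-0.001, 0.679, 0.734, 0.0]
wrist_force: [-1.1, 0.5, 0.5]
finger_gap: 0.0339
grip_force: 0.0
```

```bash
python3 p.py .4095 -.3455 .03 94.3
```

```text
t51.1 at [ 0.4095 -0.3438  0.0996] psi 94.5 gap 0.0339 gf 0 F [-1.1  0.5  0.5]
quat psi 94.5
xy before roll [-1.7 -0.1] | after roll [-1.7 -0.1] rows 1 per row [-1.7 -0.1] | z 69.6 | roll 0.2 rows 1
```

>>> servo_tool(
  increments=[
    {"grip": 0.6,"x": -1,"y": 0,"z": 30,"roll": 0.2},
    {"grip": 0.6,"x": 0,"y": 0,"z": 25,"roll": 0},
    {"grip": 0.6,"x": 0,"y": 0,"z": 10,"roll": 0},
    {"grip": 0.6,"x": 0,"y": 0,"z": 4,"roll": 0},
    {"grip": 0.6,"x": 0,"y": 0,"z": 0,"roll": 0},
  ],
)

```text
clock: 51.57
tcp_pos: [0.4094, -0.3446, 0.0306]
orientation: [-0.001, 0.681, 0.732, 0.0]
wrist_force: [-0.7, 0.3, -0.1]
finger_gap: 0.0342
grip_force: 0.0
```

>>> servo_tool(
  increments=[
    {"grip": 1,"x": 0,"y": 0,"z": 0,"roll": 0},
    {"grip": 1,"x": 0,"y": 0,"z": 0,"roll": 0},
    {"grip": 1,"x": 0,"y": 0,"z": 0,"roll": 0},
    {"grip": 1,"x": 0,"y": 0,"z": 0,"roll": 0},
    {"grip": 1,"x": 0,"y": 0,"z": 0,"roll": 0},
  ],
)

```text
clock: 51.98
tcp_pos: [0.4107, -0.3461, 0.0327]
orientation: [0.001, 0.681, 0.732, -0.0]
wrist_force: [-1.6, 0.3, 6.0]
finger_gap: 0.009
grip_force: 59.3
```

>>> servo_tool(
  increments=[
    {"grip": 1,"x": 0,"y": 10,"z": 0,"roll": 0},
    {"grip": 1,"x": 0,"y": 18,"z": 0,"roll": 0},
    {"grip": 1,"x": 0,"y": 18,"z": 0,"roll": 0},
    {"grip": 1,"x": 0,"y": 18,"z": 0,"roll": 0},
    {"grip": 1,"x": 0,"y": 18,"z": 0,"roll": 0},
  ],
)

```text
clock: 52.4
tcp_pos: [0.4926, -0.3406, 0.0327]
orientation: [0.001, 0.682, 0.732, -0.001]
wrist_force: [-2.2, -3.2, 6.0]
finger_gap: 0.0093
grip_force: 59.3
```

>>> servo_tool(
  increments=[
    {"grip": 1,"x": 0,"y": 18,"z": 0,"roll": 0},
    {"grip": 1,"x": 0,"y": 18,"z": 0,"roll": 0},
    {"grip": 1,"x": 0,"y": 15,"z": 0,"roll": 0},
    {"grip": 1,"x": 0,"y": 10,"z": 0,"roll": 0},
    {"grip": 1,"x": 0,"y": 8,"z": 0,"roll": 0},
  ],
)

```text
clock: 52.82
tcp_pos: [0.5621, -0.3359, 0.0328]
orientation: [0.002, 0.681, 0.732, -0.001]
wrist_force: [-2.0, -3.4, 5.1]
finger_gap: 0.0089
grip_force: 59.4
```

>>> servo_tool(
  increments=[
    {"grip": 1,"x": 0,"y": 3,"z": 0,"roll": 0},
    {"grip": 1,"x": 0,"y": 2,"z": 0,"roll": 0},
    {"grip": 1,"x": 0,"y": 2,"z": 0,"roll": 0},
    {"grip": 1,"x": 0,"y": 0,"z": 0,"roll": 0},
    {"grip": 1,"x": 0,"y": 0,"z": 0,"roll": 0},
  ],
)

```text
clock: 53.23
tcp_pos: [0.5686, -0.3355, 0.0328]
orientation: [0.002, 0.681, 0.732, -0.0]
wrist_force: [0.7, -3.5, 5.1]
finger_gap: 0.0087
grip_force: 59.3
```

>>> servo_tool(
  increments=[
    {"grip": 1,"x": 0,"y": 1.5,"z": 0,"roll": 0},
    {"grip": 1,"x": 0,"y": 0,"z": 0,"roll": 0},
    {"grip": 1,"x": 0,"y": 0,"z": 0,"roll": 0},
  ],
)

```text
clock: 53.48
tcp_pos: [0.5698, -0.3354, 0.0328]
orientation: [0.002, 0.681, 0.732, -0.0]
wrist_force: [0.3, -3.1, 5.7]
finger_gap: 0.0093
grip_force: 59.3
```

>>> servo_tool(
  increments=[
    {"grip": 1,"x": 0,"y": 1.5,"z": 0,"roll": 0},
    {"grip": 1,"x": 0,"y": 0,"z": 0,"roll": 0},
    {"grip": 1,"x": 0,"y": 0,"z": 0,"roll": 0},
  ],
)

```text
clock: 53.73
tcp_pos: [0.5712, -0.3353, 0.0328]
orientation: [0.002, 0.681, 0.732, -0.0]
wrist_force: [-0.5, -3.9, 7.1]
finger_gap: 0.0089
grip_force: 59.4
```

>>> servo_tool(
  increments=[
    {"grip": 1,"x": 0,"y": 1.5,"z": 0,"roll": 0},
    {"grip": 1,"x": 0,"y": 0,"z": 0,"roll": 0},
    {"grip": 1,"x": 0,"y": 0,"z": 0,"roll": 0},
  ],
)

```text
clock: 53.98
tcp_pos: [0.5721, -0.3352, 0.0327]
orientation: [0.001, 0.682, 0.732, -0.001]
wrist_force: [-1.8, -3.8, 6.7]
finger_gap: 0.0095
grip_force: 59.5
```

>>> servo_tool(
  increments=[
    {"grip": 1,"x": 0,"y": 1.5,"z": 0,"roll": 0},
    {"grip": 1,"x": 0,"y": 0,"z": 0,"roll": 0},
    {"grip": 1,"x": 0,"y": 0,"z": 0,"roll": 0},
  ],
)

```text
clock: 54.23
tcp_pos: [0.5721, -0.3352, 0.0327]
orientation: [0.0, 0.682, 0.732, -0.002]
wrist_force: [-6.9, -4.3, 9.7]
finger_gap: 0.0089
grip_force: 59.9
```

>>> servo_tool(
  increments=[
    {"grip": 1,"x": 0,"y": 1.5,"z": 0,"roll": 0},
    {"grip": 1,"x": 0,"y": 0,"z": 0,"roll": 0},
    {"grip": 1,"x": 0,"y": 0,"z": 0,"roll": 0},
  ],
)

```text
clock: 54.48
tcp_pos: [0.5721, -0.3351, 0.0328]
orientation: [-0.001, 0.682, 0.731, -0.003]
wrist_force: [-11.4, -5.9, 11.9]
finger_gap: 0.0088
grip_force: 60.3
```

Red is at its stop. Relieve, release, lift and back away, then look.

>>> servo_tool(
  increments=[
    {"grip": 1,"x": 0,"y": -3,"z": 0,"roll": 0},
    {"grip": 0.6,"x": 0,"y": 0,"z": 0,"roll": 0},
    {"grip": 0.6,"x": 0,"y": 0,"z": 0,"roll": 0},
    {"grip": 0.6,"x": 0,"y": 0,"z": 0,"roll": 0},
    {"grip": 0.6,"x": 0,"y": 0,"z": -20,"roll": 0},
  ],
)

```text
clock: 54.9
tcp_pos: [0.5693, -0.331, 0.0467]
orientation: [-0.004, 0.681, 0.732, -0.0]
wrist_force: [-0.7, -0.2, -0.4]
finger_gap: 0.0337
grip_force: 0.0
```

>>> servo_tool(
  increments=[
    {"grip": 0.6,"x": 0,"y": 0,"z": -40,"roll": 0},
    {"grip": 0.6,"x": 0,"y": 0,"z": -40,"roll": 0},
    {"grip": 0.6,"x": 0,"y": 0,"z": -40,"roll": 0},
    {"grip": 0.6,"x": 0,"y": -30,"z": -20,"roll": 0},
    {"grip": 0.6,"x": 0,"y": -30,"z": 0,"roll": 0},
  ],
)

```text
clock: 55.32
tcp_pos: [0.5152, -0.3392, 0.1969]
orientation: [0.005, 0.68, 0.733, 0.0]
wrist_force: [-0.0, -1.0, 0.7]
finger_gap: 0.034
grip_force: 0.0
```

>>> servo_tool(
  increments=[
    {"grip": 0.6,"x": 0,"y": -30,"z": 0,"roll": 0},
    {"grip": 0.6,"x": 0,"y": -30,"z": 0,"roll": 0},
    {"grip": 0.6,"x": 0,"y": 0,"z": 0,"roll": 0},
    {"grip": 0.6,"x": 0,"y": 0,"z": 0,"roll": 0},
    {"grip": 0.6,"x": 0,"y": 0,"z": 0,"roll": 0},
  ],
)

```text
clock: 55.73
tcp_pos: [0.4528, -0.3421, 0.1912]
orientation: [0.0, 0.681, 0.732, 0.0]
wrist_force: [-0.8, 0.4, -0.6]
finger_gap: 0.0342
grip_force: 0.0
```

```bash
python3 - <<'E'
from h import *
im=env.read_camera("top"); s=env.read_camera("scene")
a=cv2.resize(im[80:320,100:460],(600,400),interpolation=cv2.INTER_CUBIC)[:,:,::-1]
cv2.imwrite("pics/v4.png",a); cv2.imwrite("pics/s4.png",s[:,:,::-1])
print(env.get_state()["tcp_pos"],env.get_state()["clock"])
E
```

```text
[ 0.45341095 -0.34210534  0.19110367] 55.8333
```

View pics/v4.png

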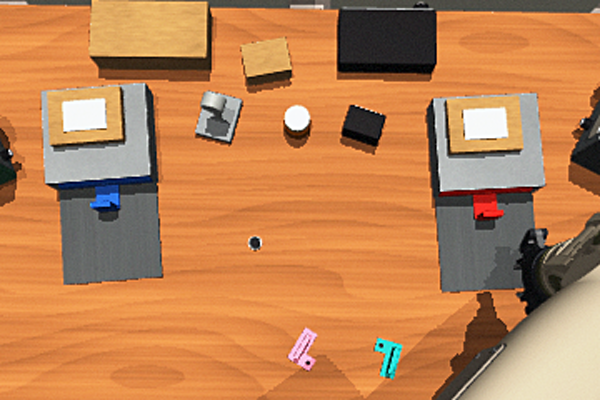

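View pics/s4.png

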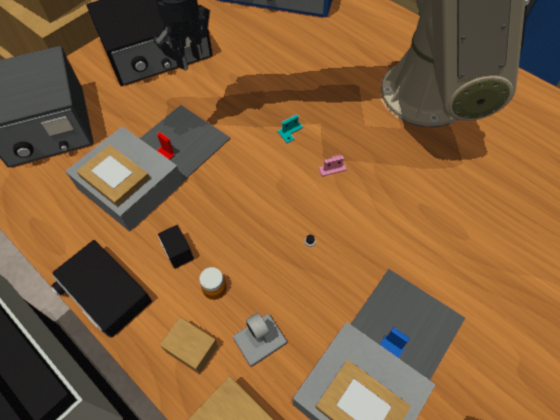

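Both handles (105,200) and (487,207) are in against the risers. No white brackets are left on the table, the bystanders and look-alikes haven't moved, and the gripper is clear. Handing in.

```bash
python3 -c "
from workcell import env
print(env.hand_in())"
```

```text
the job is handed in; nothing more can be done
None
```

I've handed the job in with all six brackets sorted: three left-hand in the red tray, three right-hand in the blue, both trays pushed home to their stops, and nothing else on the table moved; the hand-in gave no verdict.

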